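# Zero the coffee grinder with the inner fine knob

### The job

Zero the burrs of the low grey coffee grinder: turn only the small inner knob (not the wide ring it rises from) clockwise until the burrs meet and the gauge needle comes up to the long mark, short of the end pin, and keep it there for a second. Then ease the same knob back until the needle rests at the short mark, let go and move the hand clear. Do not touch or turn the wide outer ring, never drive the needle to the end pin, and leave the cup, spoon and lemon where they are.

Things in the scene. Friction and masses are not known exactly. Their poses are not given: they have to be found in the camera images.
- grinder: Low grey coffee grinder, fixed to the island, 230 (its x) x 180 (y) x 85 mm high; origin at the centre of its underside on the work surface, z up, its front (drawer) faces its -x. On its flat top: the two concentric knobs at (-55, -42) mm, a round needle gauge (68 mm across, flat) at (-45, 44) mm, and a clear hopper with black lid, 104 mm across and 82 mm above the top, at (55, 0) mm. It is turned up to 0.4 rad either way.
- fine_knob_top (a point): Centre of the top of the small inner knob, on the axis that both knobs share, 136 mm above the island. The knob is a plain upright aluminium cylinder 28 mm in diameter and 28 mm tall (z 108 to 136 mm); a black line on its top shows how it is turned. 3 mm below it lies the top of the wide ring (z 105 mm), so only its sides above that may be gripped. Any grip direction will do.
- fine_knob (a joint): Inner knob's angle, rad, growing clockwise seen from above; starts between -0.1 and 0.1. Friction of 0.14 N m holds it where it is left. The burrs meet at a hidden angle, new each time, 0.2 to 1.15 rad past the start; from there a spring adds 0.28 N m per rad (0.25 N m in all at the long mark) and the needle moves. A grip much under 30 N may slip. Hard stop at the end pin.
- burr_needle (a joint): Angle of the gauge needle, rad, clockwise: 0 at rest (thin line) until the burrs meet, then 2.5 times the further turn of the inner knob. Short mark at 0.40, long mark at 1.00, end pin at 1.30. It shows how hard the burrs press, and sinks again as the knob is turned back.
- gauge_center (a point): Pivot of the needle, centre of the gauge's white face, 90 mm above the island. The needle is black, 23 mm long; at rest it points 36 deg to the left of the grinder's +x, the short mark (7 mm long bar) lies 13 deg left of +x, the long mark (16 mm bar) 21 deg right of +x, the end pin (small round stud) 40 deg right.
- coarse_ring (a joint): Angle of the wide outer ring (dark fluted, 54 mm in diameter, z 87 to 105 mm), rad, clockwise; starts between -0.15 and 0.15, turns against only 0.05 N m of friction and must stay as it is.
- coarse_ring_mark (a point): Light line near the edge of the ring's top, 25 mm from the axis; shows whether the ring has been turned.
- espresso_cup: White espresso cup, 62 x 80 x 56 mm high, loose, in front of the grinder; origin at the centre of its underside. To be left alone.
- spoon: Steel teaspoon, 135 mm long, loose, left of the grinder; origin at its underside. To be left alone.
- lemon: Lemon, 78 x 55 x 56 mm, loose, right of the grinder; origin at its underside. To be left alone.

How it is judged:
By the outcome, as a careful person would: the job done as asked, in the order asked, and still so for the second after the job is handed in, with the robot touching nothing.
It also fails if it takes over 51 s, if anything falls off the work surface, if the arm or the gripper's body presses on something with over 40 N, if the wrist force passes 120 N, or if a joint passes its speed limit or range.

### The arm

A 6-joint arm with a two-finger parallel gripper is mounted at the origin on the work surface; the furniture and walls round the work are solid. World frame = base frame: x ahead of the robot, y to its left, z up, the work surface at z = 0. Lengths are in m, angles in degrees, forces in N, time in s.
With the tool pointing down it reaches from about 0.375 to 0.9 m from the base axis. Payload 3.1 kg.
Tool frame: the origin (TCP) lies midway between the tips of the shut fingers; the grasp point (between the pads) lies bot.hold_point_z behind it (bot.hold_point_z is the distance from the TCP to the grasp point, in m); z points along the fingers, y is the direction in which the jaws open and shut (so a half turn about z gives the same grasp; the last joint's range is limited). The gripper opens to 87 mm and grips with 3 to 60 N. Pads are 19 mm wide; open, the fingers measure 117 mm over their backs; the gripper's body (75 mm by 190 mm) begins 51 mm behind the grasp point.
Start: joints at [67.065, 30.224, 82.088, -0, 67.689, -10.227], TCP at [0.137, 0.61, 0.223] pointing down, gripper open.
Joint ranges: [-176.69, 176.69], [-43.24, 126.21], [12.49, 139.97], [-82, 262], [0, 151.66], [-163.58, 163.58]. Speed limits (degrees/s): [159.86, 159.86, 180, 180, 180, 180].

### API

Orientations are given as a 3x3 rotation matrix whose columns are the frame's x, y, z axes.
In Python, from rig import bot, vision, hand_in gives the robot as it stands. The module is installed in compiled form; this text tells all that it offers.
- The arm moves only by the shell command python3 -m handwheel 'ROWS'. ROWS is JSON, a list of rows, each an object of numbers: "hand": the gripper's target within -1 to 1 (fully open at 1, half-way at 0, shut at -1); "dx", "dy", "dz": the shift along the world's x, y, z in cm; "wx", "wy", "wz": the turn, a rotation vector about the world's x, y, z in rad. In form: [{"hand": .., "dx": .., "dy": .., "dz": .., "wx": .., "wy": .., "wz": ..}, ...]. A call has 1 to 10 rows; each row shifts and turns the commanded pose from where the row before left it; what a row does not reach is not made up. A row lasts 1/10 s, in which the tool goes at most 50 mm and 8.59 degrees, less where a joint would pass 70% of its speed; a pose out of reach is approached as far as the arm can. A call with a gripper value outside its range is refused whole. The fingers move at their own pace and stop on an object; the grip force is fixed at half the most. Time passes only in rows, so rows that do not move let the fingers close. It gives the time, the measured TCP pose, the force and the opening at its end, in the units of the state.
- bot.read_state(): the state, without advancing time (a new reading comes with each control period).
- vision.capture(name): name is "side" or "top"; returns (picture, depth): 400x640x3 uint8, red, green, blue; 400x640 float32, m along the optical axis (not along the pixel's ray), 0 where there is no reading.
- vision.get_calibration(name): a dict with "fx", "fy", "cx", "cy" (pixels), "k1" (the pictures are not rectified: a ray, as slopes to the right and down, at radius r is drawn at 1 + k1 r^2 times it, then the intrinsics apply), "rvec" (rotation vector, rad) and "tvec" (3), from world to camera coordinates, as OpenCV has them. Camera axes: x right, y down, z forward; pixel columns grow to the right and rows downward; lengths in m; the calibration is good to about 2 mm. A picture is of the moment at which its call begins. get_calibration takes no time and is no camera call.
- hand_in(): hands the job in, once; it reports no verdict.
The state is a dict: "time_s": time; "joint_positions": joint angles; "qvel": joint speeds; "tau": joint torques, N m; "position": TCP position; "tcp_rot": TCP orientation; "force": force on the tool from outside, world axes, zero at the start; "moment": the same for the moment, N m; "opening": opening from 0.0 (shut) to 1.0 (fully open).
Only numpy, scipy, OpenCV 4.12 (cv2) and the standard library are available. Lean on these libraries where they do the work, as an engineer would, in place of code of your own. Each camera call takes 0.05 s, during which the arm holds its last target.

## Working session

There is one attempt and no reset: what is moved stays moved. The work goes in short steps, Python scripts to look and compute and a shell command to move; the robot and the scene stay as the last step left them, time stands still between calls to the robot, and variables do not carry over. Pictures are saved under pics/ and viewed, and the job is handed in when it is done.

```bash
mkdir -p pics; ls; cat > h.py <<'E'
import numpy as np, cv2
from rig import bot, vision
def cal(n):
    c=vision.get_calibration(n); K=np.array([[c['fx'],0,c['cx']],[0,c['fy'],c['cy']],[0,0,1.]])
    R,_=cv2.Rodrigues(np.array(c['rvec'],float)); return c,K,R,np.array(c['tvec'],float).ravel()
def proj(n,P):
    c,K,R,t=cal(n); p=np.atleast_2d(P)@R.T+t; s=p[:,:2]/p[:,2:]; r2=(s**2).sum(1,keepdims=True); s=s*(1+c['k1']*r2)
    return s*[c['fx'],c['fy']]+[c['cx'],c['cy']]
def ray(n,uv):
    c,K,R,t=cal(n); d=(np.array(uv,float)-[c['cx'],c['cy']])/[c['fx'],c['fy']]; s=d.copy()
    for _ in range(20): s=d/(1+c['k1']*(s@s))
    return -R.T@t, R.T@np.array([s[0],s[1],1.])
def atz(n,uv,z):
    o,d=ray(n,uv); return o+d*(z-o[2])/d[2]
def snap(n,f,crop=None,scale=1):
    im,dp=vision.capture(n); np.save('pics/%s_d.npy'%f,dp); cv2.imwrite('pics/%s_full.png'%f,im[:,:,::-1])
    if crop: x0,y0,x1,y1=crop; im=im[y0:y1,x0:x1]
    im=cv2.resize(im,None,fx=scale,fy=scale,interpolation=cv2.INTER_CUBIC); cv2.imwrite('pics/%s.png'%f,im[:,:,::-1])
E
python3 - <<'E'
from h import *
snap('top','t0');snap('side','s0')
for n in('top','side'):
    c,K,R,t=cal(n);print(n,c,-R.T@t)
s=bot.read_state();print(s,bot.hold_point_z)
E
```

```text
pics
top {'fx': 450.69388763462365, 'fy': 450.69388763462365, 'cx': 317.43416424816786, 'cy': 201.93977740151462, 'k1': -0.029026878271269325, 'rvec': array([ 2.1608059 , -2.06362678,  0.21335517]), 'tvec': array([0.00752842, 0.60079487, 1.07092394])} [0.37052328 0.02678894 1.17042047]
side {'fx': 434.3050112581799, 'fy': 434.3050112581799, 'cx': 318.96990508568354, 'cy': 186.9359636663743, 'k1': -0.07758244657884938, 'rvec': array([ 0.63025254, -2.57251006,  1.22044577]), 'tvec': array([0.54972174, 0.24458323, 0.71004808])} [0.28755839 0.60426322 0.64680704]
{'time_s': 0.1, 'joint_positions': array([ 6.70627755e+01,  3.02717032e+01,  8.21466215e+01, -4.18939014e-04,
        6.76887615e+01, -1.02282614e+01]), 'qvel': array([-0.01988376, -0.01457674, -0.15422556,  0.02189375,  0.01250562,
        0.02505068]), 'tau': array([-2.11912365e-06, -4.40986240e+01, -1.77149677e+01,  6.34823972e-02,
        5.33657754e-02, -3.14387364e-05]), 'position': array([0.13723303, 0.609101  , 0.22170369]), 'tcp_rot': array([[-9.75500635e-01,  2.19995432e-01, -7.22164371e-04],
       [ 2.19996377e-01,  9.75499166e-01, -1.72386579e-03],
       [ 3.25228142e-04, -1.84050572e-03, -9.99998253e-01]]), 'force': array([-0.09747467,  0.0900312 , -1.43522233]), 'moment': array([ 0.02634498, -0.04051738, -0.0139996 ]), 'opening': 0.9958758394450781} 0.0187
```

View pics/t0.png

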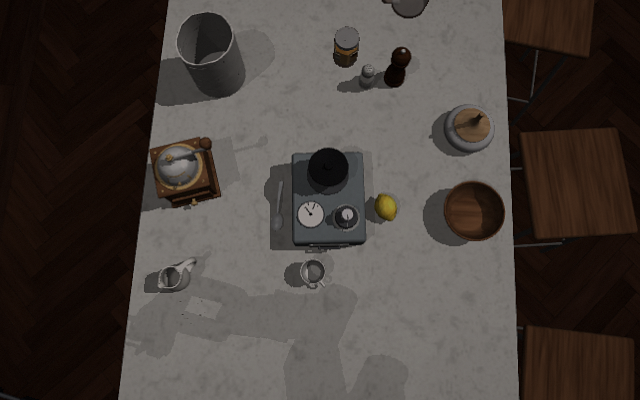

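View pics/s0.png

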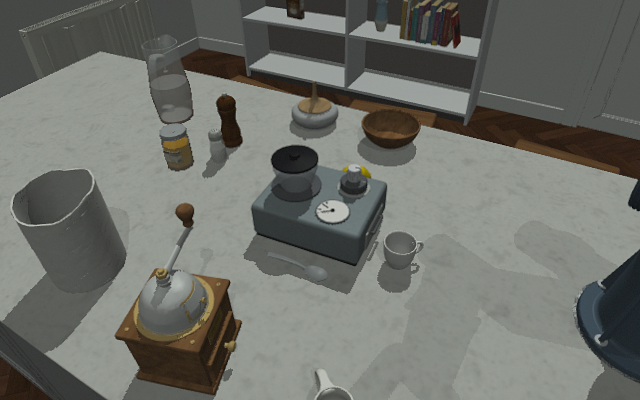

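```bash
python3 - <<'E'
from h import *
im=cv2.imread('pics/t0_full.png'); cv2.imwrite('pics/t0z.png',cv2.resize(im[145:255,270:405],None,fx=5.5,fy=5.5,interpolation=cv2.INTER_CUBIC))
im=cv2.imread('pics/s0_full.png'); cv2.imwrite('pics/s0z.png',cv2.resize(im[145:265,245:425],None,fx=4.4,fy=4.4,interpolation=cv2.INTER_CUBIC))
print(proj('top',[[0,0,0],[.5,0,0],[.137,.61,.22],[.5,-.2,0]]))
E
```

```text
[[320.57351783 452.47158209]
 [329.12773288 244.87098835]
 [ 20.96451432 398.52149532]
 [405.93454058 248.35318985]]
```

View pics/t0z.png

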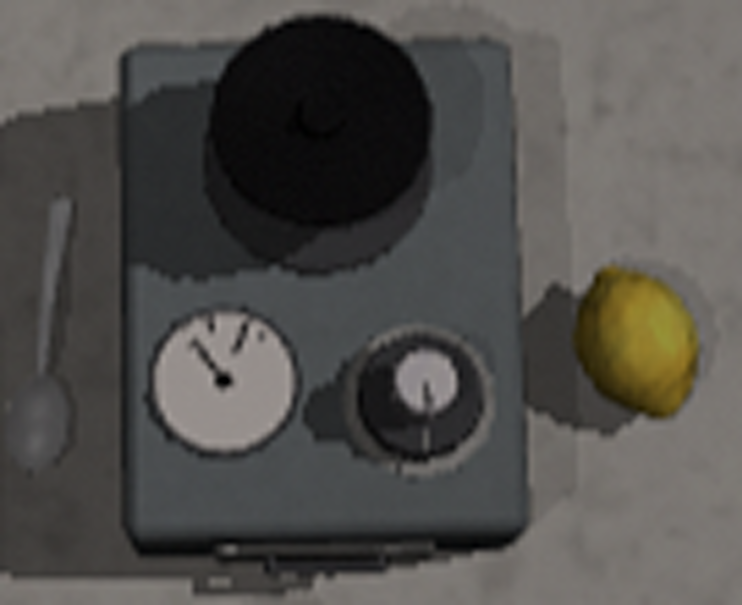

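View pics/s0z.png

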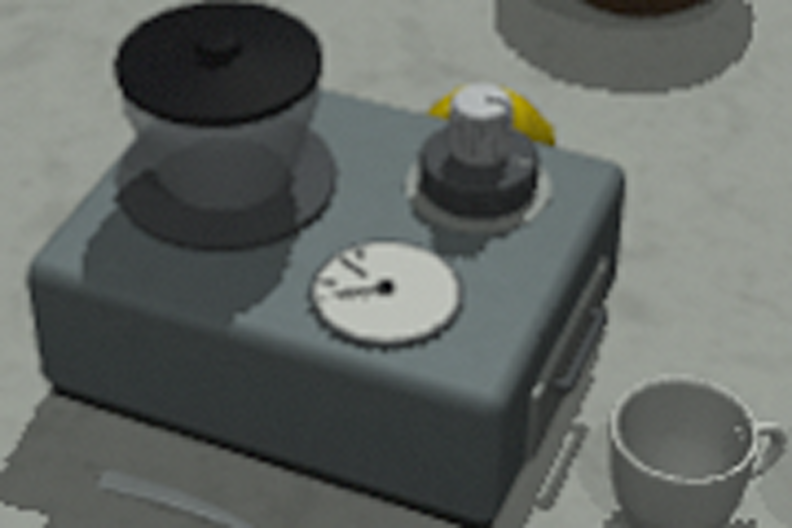

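```bash
python3 - <<'E'
from h import *
def px(x,y,s,o): return [(x+.5)/s-.5+o[0],(y+.5)/s-.5+o[1]]
T=lambda x,y:px(x,y,5.5,(270,145)); S=lambda x,y:px(x,y,4.4,(245,145))
def tri(a,b):
    A=[];B=[]
    o1,d1=ray('top',a);o2,d2=ray('side',b)
    l=np.linalg.lstsq(np.c_[d1,-d2],o2-o1,rcond=None)[0]
    p,q=o1+l[0]*d1,o2+l[1]*d2; return (p+q)/2,p-q
k=atz('top',T(427,381),.136);g=atz('top',T(223,381),.09)
ks=atz('side',S(482,101),.136);gs=atz('side',S(386,287),.09)
print(k,g,ks,gs);print(tri(T(427,381),S(482,101)),tri(T(223,381),S(386,287)))
for k,g in((k,g),(ks,gs)):
    d=(g-k)[:2];print(np.linalg.norm(d),np.degrees(np.arctan2(d[1],d[0])-np.arctan2(86,10)))
# ring mark
print([atz('top',T(426,y),.105) for y in(425,450)])
# corners of top at ~ .085
c=[atz('top',T(*p),.08) for p in((122,50),(508,42),(525,530),(127,535))];print(np.array(c))
E
```

```text
[ 0.55925426 -0.03610796  0.136     ] [0.56348355 0.05132392 0.09      ] [ 0.55920708 -0.03364507  0.136     ] [0.56461826 0.05151989 0.09      ]
(array([ 0.55992824, -0.03614186,  0.13402224]), array([-0.00060802, -0.0001788 , -0.00010006])) (array([0.56402176, 0.05149105, 0.09003995]), array([-0.00105567, -0.00033164, -0.00019607]))
0.08753410273496018 3.863132444933081
0.08533669311126167 2.9969603539267884
[array([ 0.54545556, -0.03819072,  0.105     ]), array([ 0.53447502, -0.03854961,  0.105     ])]
[[ 0.71741319  0.10549961  0.08      ]
 [ 0.72951797 -0.07165045  0.08      ]
 [ 0.50465558 -0.08494728  0.08      ]
 [ 0.49438087  0.09048044  0.08      ]]
```

```bash
python3 -m handwheel '[{"hand":0.1,"dz":4},{"hand":0.1,"dz":4,"dx":1,"dy":-1.5},{"hand":0.1,"dx":2.2,"dy":-3.4,"wz":0.05},{"hand":0.1,"dx":2.2,"dy":-3.4,"wz":0.05},{"hand":0.1,"dx":2.2,"dy":-3.4,"wz":0.05},{"hand":0.1,"dx":2.2,"dy":-3.4,"wz":0.05},{"hand":0.1,"dx":2.2,"dy":-3.4,"wz":0.05},{"hand":0.1,"dx":2.2,"dy":-3.4,"wz":0.05},{"hand":0.1,"dx":2.2,"dy":-3.4,"wz":0.05},{"hand":0.1,"dx":2.2,"dy":-3.4,"wz":0.05}]'
python3 -m handwheel '[{"hand":0.1,"dx":2.2,"dy":-3.4,"wz":0.05},{"hand":0.1,"dx":2.2,"dy":-3.4,"wz":0.05},{"hand":0.1,"dx":2.2,"dy":-3.4,"wz":0.05},{"hand":0.1,"dx":2.2,"dy":-3.4,"wz":0.05},{"hand":0.1,"dx":2.2,"dy":-3.4,"wz":0.05},{"hand":0.1,"dx":2.2,"dy":-3.4},{"hand":0.1,"dx":2.2,"dy":-3.4},{"hand":0.1,"dx":2.2,"dy":-3.4},{"hand":0.1,"dx":1.5,"dy":-2},{"hand":0.1}]'
python3 - <<'E'
from h import *
s=bot.read_state();print(s['time_s'],s['position'],s['tcp_rot'],s['opening'],s['joint_positions'])
snap('top','t1');snap('side','s1')
E
```

```text
0.1 [0.13723303 0.609101   0.22170369] [[-9.75500635e-01  2.19995432e-01 -7.22164371e-04]
 [ 2.19996377e-01  9.75499166e-01 -1.72386579e-03]
 [ 3.25228142e-04 -1.84050572e-03 -9.99998253e-01]] 0.9958758394450781 [ 6.70627755e+01  3.02717032e+01  8.21466215e+01 -4.18939014e-04
  6.76887615e+01 -1.02282614e+01]invalid input
invalid input
```

View pics/s1.png

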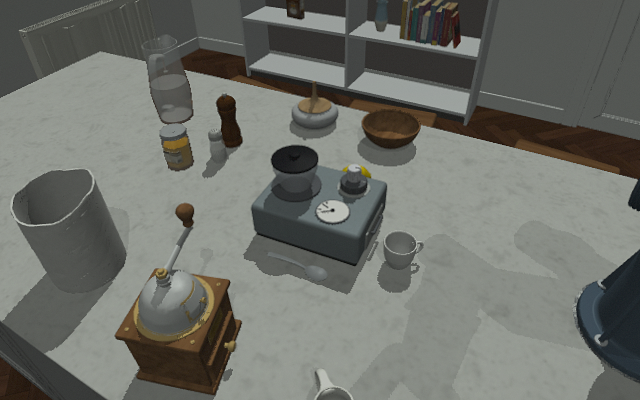

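View pics/t1.png

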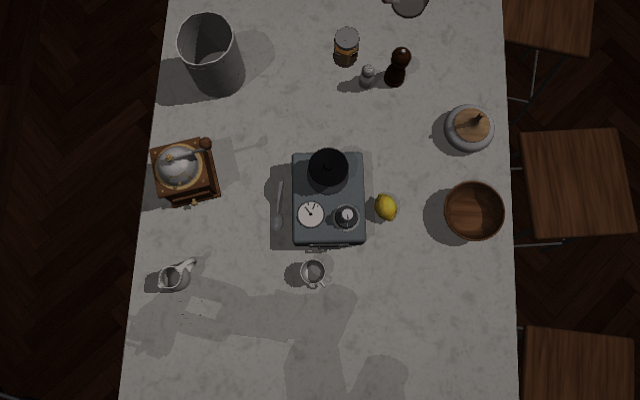

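The rows were refused (every key seems to be required), so nothing moved. I'll resend them with all the keys filled in.

```bash
python3 -m handwheel '[{"hand":0.1,"dx":0,"dy":0,"dz":4,"wx":0,"wy":0,"wz":0},{"hand":0.1,"dx":1,"dy":-1.5,"dz":4,"wx":0,"wy":0,"wz":0},{"hand":0.1,"dx":2.2,"dy":-3.4,"dz":0,"wx":0,"wy":0,"wz":0.05},{"hand":0.1,"dx":2.2,"dy":-3.4,"dz":0,"wx":0,"wy":0,"wz":0.05},{"hand":0.1,"dx":2.2,"dy":-3.4,"dz":0,"wx":0,"wy":0,"wz":0.05},{"hand":0.1,"dx":2.2,"dy":-3.4,"dz":0,"wx":0,"wy":0,"wz":0.05},{"hand":0.1,"dx":2.2,"dy":-3.4,"dz":0,"wx":0,"wy":0,"wz":0.05},{"hand":0.1,"dx":2.2,"dy":-3.4,"dz":0,"wx":0,"wy":0,"wz":0.05},{"hand":0.1,"dx":2.2,"dy":-3.4,"dz":0,"wx":0,"wy":0,"wz":0.05},{"hand":0.1,"dx":2.2,"dy":-3.4,"dz":0,"wx":0,"wy":0,"wz":0.05}]'
```

```text
time_s: 1.2
position: [0.3239, 0.3212, 0.3026]
tcp_rot: [[-0.984, -0.18, 0.0], [-0.18, 0.984, 0.0], [-0.0, 0.0, -1.0]]
force: [0.9, -0.1, -0.3]
opening: 0.547
```

```bash
python3 -m handwheel '[{"hand":0.1,"dx":2.3,"dy":-3.5,"dz":0,"wx":0,"wy":0,"wz":0.05},{"hand":0.1,"dx":2.3,"dy":-3.5,"dz":0,"wx":0,"wy":0,"wz":0.05},{"hand":0.1,"dx":2.3,"dy":-3.5,"dz":0,"wx":0,"wy":0,"wz":0.05},{"hand":0.1,"dx":2.3,"dy":-3.5,"dz":0,"wx":0,"wy":0,"wz":0.05},{"hand":0.1,"dx":2.3,"dy":-3.5,"dz":0,"wx":0,"wy":0,"wz":0.05},{"hand":0.1,"dx":2.3,"dy":-3.5,"dz":0,"wx":0,"wy":0,"wz":0},{"hand":0.1,"dx":2.3,"dy":-3.5,"dz":0,"wx":0,"wy":0,"wz":0},{"hand":0.1,"dx":2.3,"dy":-3.5,"dz":0,"wx":0,"wy":0,"wz":0},{"hand":0.1,"dx":2.3,"dy":-3.5,"dz":0,"wx":0,"wy":0,"wz":0},{"hand":0.1,"dx":2.3,"dy":-3.5,"dz":0,"wx":0,"wy":0,"wz":0}]'
python3 -m handwheel '[{"hand":0.1,"dx":0.3,"dy":0,"dz":-3,"wx":0,"wy":0,"wz":0},{"hand":0.1,"dx":0,"dy":0,"dz":-3,"wx":0,"wy":0,"wz":0},{"hand":0.1,"dx":0,"dy":0,"dz":-3,"wx":0,"wy":0,"wz":0},{"hand":0.1,"dx":0,"dy":0,"dz":-2,"wx":0,"wy":0,"wz":0},{"hand":0.1,"dx":0,"dy":0,"dz":0,"wx":0,"wy":0,"wz":0}]'
python3 - <<'E'
from h import *
s=bot.read_state();print(s['time_s'],s['position'],s['joint_positions'],s['force'])
snap('top','t2');snap('side','s2')
E
```

```text
time_s: 2.2
position: [0.554, -0.0289, 0.3024]
tcp_rot: [[-0.91, -0.415, -0.0], [-0.415, 0.91, 0.0], [0.0, 0.0, -1.0]]
force: [0.2, -0.3, 1.2]
opening: 0.55
time_s: 2.7
position: [0.554, -0.0268, 0.1895]
tcp_rot: [[-0.91, -0.415, -0.007], [-0.415, 0.91, 0.002], [0.006, 0.005, -1.0]]
force: [-0.5, 0.7, 0.9]
opening: 0.548
2.7 [ 0.55396472 -0.02682296  0.18947171] [-1.43183166e+01  2.74046664e+01  9.39576240e+01  2.31468248e-03
  5.90760071e+01 -1.28836442e+02] [-0.46582159  0.65589278  0.88431094]
```

View pics/s2.png

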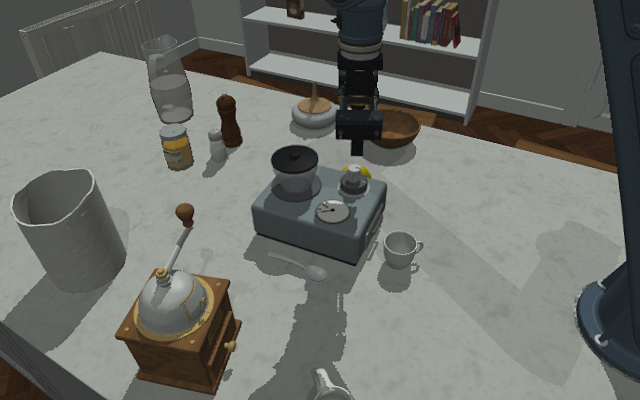

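View pics/t2.png

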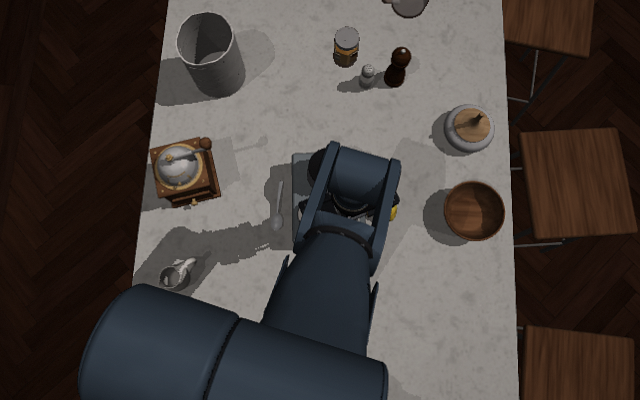

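```bash
python3 -m handwheel '[{"hand":0.1,"dx":0.25,"dy":-0.42,"dz":-1,"wx":0,"wy":0,"wz":0},{"hand":0.1,"dx":0.25,"dy":-0.42,"dz":-1,"wx":0,"wy":0,"wz":0},{"hand":0.1,"dx":0,"dy":0,"dz":-2,"wx":0,"wy":0,"wz":0},{"hand":0.1,"dx":0,"dy":0,"dz":0,"wx":0,"wy":0,"wz":0},{"hand":0.1,"dx":0,"dy":0,"dz":0,"wx":0,"wy":0,"wz":0}]'
python3 - <<'E'
from h import *
s=bot.read_state();print(s['time_s'],s['position'],s['joint_positions'],s['force'])
snap('side','s3',(280,90,440,230),5)
p=s['position'];print((proj('side',p)-[280,90])*5)
j=s['tcp_rot'][:,1]; print([((proj('side',p+a*j)-[280,90])*5).ravel() for a in(-.0235,.0235)])
E
```

```text
time_s: 3.3
position: [0.5614, -0.0359, 0.1524]
tcp_rot: [[-0.91, -0.415, -0.001], [-0.415, 0.91, 0.0], [0.001, 0.0, -1.0]]
force: [0.1, 0.4, 0.0]
opening: 0.55
3.3 [ 0.5614418  -0.03590427  0.15240602] [-1.50380904e+01  3.07582817e+01  9.50301326e+01 -5.43691657e-04
  5.42487747e+01 -1.29561091e+02] [0.05560649 0.39108726 0.03688371]
[[369.31508713 349.5236876 ]]
[array([369.22333138, 315.47070161]), array([369.40375511, 385.08612919])]
```

View pics/s3.png

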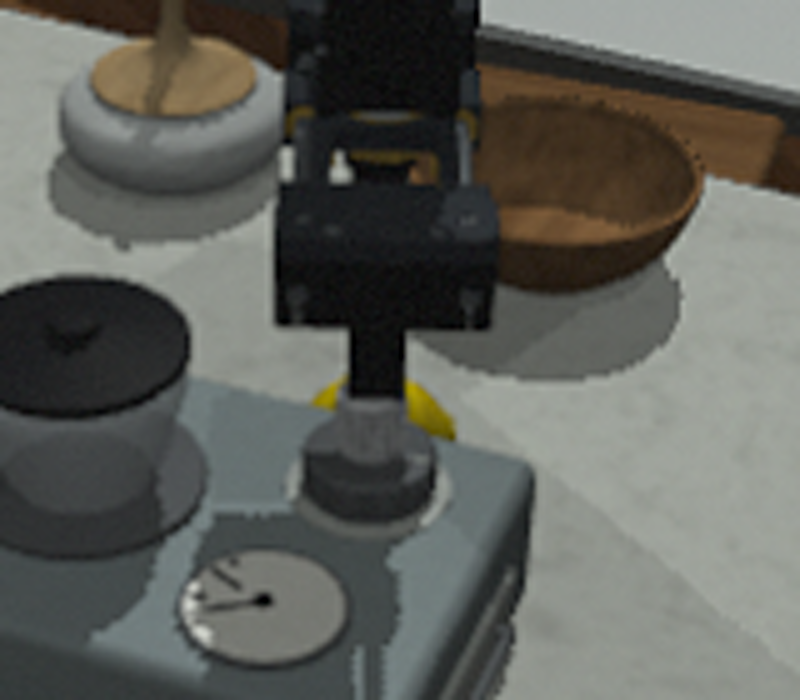

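```bash
python3 - <<'E'
from h import *
im=cv2.imread('pics/s3_full.png'); z=cv2.resize(im[140:200,325:385],None,fx=10,fy=10,interpolation=cv2.INTER_NEAREST)
p=bot.read_state()['position'];R=bot.read_state()['tcp_rot']
z=np.clip(z.astype(float)*1.8,0,255).astype(np.uint8)
f=lambda q:tuple(((proj('side',q)[0]-[325,140]+.5)*10).astype(int))
# near finger (+y jaw dir): inner face at 23.5mm, pad width 19 along tool x
for d in(.0235,):
  for w in(-.0095,.0095):
    cv2.line(z,f(p+d*R[:,1]+w*R[:,0]),f(p+d*R[:,1]+w*R[:,0]-.05*R[:,2]),(0,0,255),1)
k=np.array([.559,-.0352,0])
for zz in(.108,.136):
  pts=np.array([f(k+[.014*np.cos(a),.014*np.sin(a),zz]) for a in np.linspace(0,6.28,60)]);cv2.polylines(z,[pts],False,(0,255,0),1)
for zz in(.087,.105):
  pts=np.array([f(k+[.027*np.cos(a),.027*np.sin(a),zz]) for a in np.linspace(0,6.28,60)]);cv2.polylines(z,[pts],False,(255,255,0),1)
cv2.imwrite('pics/s3z.png',z)
E
```

```text
(no output)
```

View pics/s3z.png

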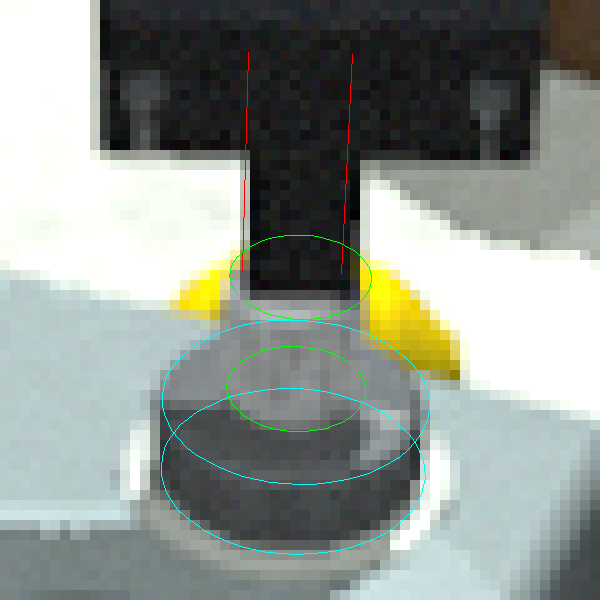

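```bash
python3 -m handwheel '[{"hand":0.1,"dx":0.15,"dy":0.05,"dz":0,"wx":0,"wy":0,"wz":0},{"hand":0.1,"dx":0,"dy":0,"dz":-1,"wx":0,"wy":0,"wz":0},{"hand":0.1,"dx":0,"dy":0,"dz":-1,"wx":0,"wy":0,"wz":0},{"hand":0.1,"dx":0,"dy":0,"dz":-1,"wx":0,"wy":0,"wz":0},{"hand":0.1,"dx":0,"dy":0,"dz":-0.5,"wx":0,"wy":0,"wz":0},{"hand":0.1,"dx":0,"dy":0,"dz":0,"wx":0,"wy":0,"wz":0},{"hand":0.1,"dx":0,"dy":0,"dz":0,"wx":0,"wy":0,"wz":0}]'
python3 - <<'E'
from h import *
s=bot.read_state();print(s['time_s'],s['position'],s['force'])
snap('side','s4',(315,130,385,230),7)
E
```

```text
time_s: 4.05
position: [0.5629, -0.0352, 0.1173]
tcp_rot: [[-0.91, -0.415, -0.0], [-0.415, 0.91, 0.0], [0.0, 0.0, -1.0]]
force: [-0.0, 0.4, -0.5]
opening: 0.549
4.05 [ 0.56292522 -0.03521351  0.11727042] [-0.01921649  0.35145463 -0.47970566]
```

View pics/s4.png

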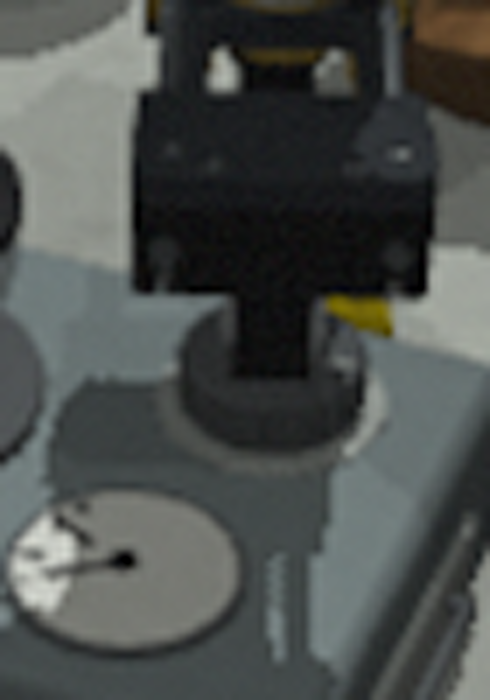

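```bash
python3 -m handwheel '[{"hand":0.1,"dx":0,"dy":0,"dz":-0.55,"wx":0,"wy":0,"wz":0},{"hand":0.1,"dx":0,"dy":0,"dz":0,"wx":0,"wy":0,"wz":0},{"hand":-0.2,"dx":0,"dy":0,"dz":0,"wx":0,"wy":0,"wz":0},{"hand":-0.25,"dx":0,"dy":0,"dz":0,"wx":0,"wy":0,"wz":0},{"hand":-0.25,"dx":0,"dy":0,"dz":0,"wx":0,"wy":0,"wz":0}]'
python3 -m handwheel '[{"hand":-0.6,"dx":0,"dy":0,"dz":0,"wx":0,"wy":0,"wz":0},{"hand":-0.6,"dx":0,"dy":0,"dz":0,"wx":0,"wy":0,"wz":0},{"hand":-0.6,"dx":0,"dy":0,"dz":0,"wx":0,"wy":0,"wz":0}]'
python3 -c "
from rig import bot
s=bot.read_state();print(s['moment'])"
```

```text
time_s: 4.6
position: [0.5631, -0.0353, 0.1122]
tcp_rot: [[-0.91, -0.415, 0.0], [-0.415, 0.91, -0.0], [-0.0, -0.0, -1.0]]
force: [0.0, 0.2, 0.1]
opening: 0.399
time_s: 4.9
position: [0.5621, -0.0336, 0.1121]
tcp_rot: [[-0.91, -0.414, -0.001], [-0.414, 0.91, 0.003], [0.0, 0.003, -1.0]]
force: [-0.9, 4.8, 2.4]
opening: 0.311
[ 0.91128225  0.15922027 -0.16925255]
```

```bash
python3 -m handwheel '[{"hand":-1,"dx":-0.1,"dy":0.18,"dz":0,"wx":0,"wy":0,"wz":0},{"hand":-1,"dx":0,"dy":0,"dz":0,"wx":0,"wy":0,"wz":0},{"hand":-1,"dx":0,"dy":0,"dz":0,"wx":0,"wy":0,"wz":0}]'
python3 -m handwheel '[{"hand":-1,"dx":0,"dy":0,"dz":0,"wx":0,"wy":0,"wz":-0.05},{"hand":-1,"dx":0,"dy":0,"dz":0,"wx":0,"wy":0,"wz":-0.05},{"hand":-1,"dx":0,"dy":0,"dz":0,"wx":0,"wy":0,"wz":-0.05},{"hand":-1,"dx":0,"dy":0,"dz":0,"wx":0,"wy":0,"wz":0}]'
cat > st.py <<'E'
from h import *
import sys
s=bot.read_state();R=s['tcp_rot'];print(s['time_s'],s['position'].round(4),'F',s['force'].round(1),'M',s['moment'].round(3),'op',round(s['opening'],3),'yaw',round(np.arctan2(R[1,1],R[0,1]),3))
n=sys.argv[1]; snap('side',n,(295,180,375,240),10)
E
python3 st.py s5
```

```text
time_s: 5.2
position: [0.5622, -0.0335, 0.1121]
tcp_rot: [[-0.91, -0.415, 0.0], [-0.415, 0.91, 0.0], [-0.0, -0.0, -1.0]]
force: [0.2, 1.1, 1.2]
opening: 0.312
time_s: 5.6
position: [0.5622, -0.0336, 0.1121]
tcp_rot: [[-0.961, -0.275, 0.0], [-0.275, 0.961, -0.0], [-0.0, -0.0, -1.0]]
force: [0.0, 0.6, 0.4]
opening: 0.31
5.6 [ 0.5622 -0.0336  0.1121] F [0.  0.6 0.4] M [ 0.193  0.009 -0.006] op 0.31 yaw 1.849
```

View pics/s5.png

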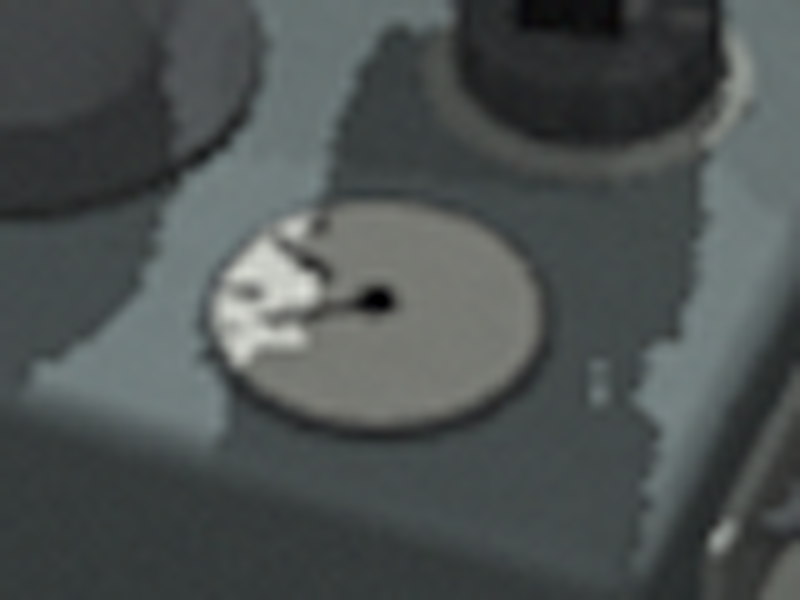

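```bash
cat > g.py <<'E'
from h import *
import sys
# rectify gauge: grinder frame, +x up, +y left; fits disc centre by pivot pixel
def rect(f,piv,yaw=np.radians(3.5)):
    im=cv2.imread('pics/%s_full.png'%f)
    n=480; h=.038; uu,vv=np.meshgrid(np.arange(n),np.arange(n)); gx=h*(1-2*(vv+.5)/n); gy=h*(1-2*(uu+.5)/n)
    c=atz('side',piv,.09)
    W=np.stack([c[0]+np.cos(yaw)*gx-np.sin(yaw)*gy,c[1]+np.sin(yaw)*gx+np.cos(yaw)*gy,0*gx+.09],-1).reshape(-1,3)
    m=proj('side',W).reshape(n,n,2).astype(np.float32)
    o=cv2.remap(im,m[...,0],m[...,1],cv2.INTER_CUBIC)
    o=np.clip(o.astype(float)*1.4,0,255).astype(np.uint8)
    for a,col in((36,(0,0,255)),(13,(0,200,0)),(-21,(255,0,0)),(-40,(255,0,255))):
        a=np.radians(a)
        for r0,r1 in((.0265,.034),):
            q=lambda r:(int(n/2-r*np.sin(a)/h*n/2),int(n/2-r*np.cos(a)/h*n/2))
            cv2.line(o,q(r0),q(r1),col,1)
    cv2.imwrite('pics/%s_g.png'%f,o)
if __name__=='__main__':
    s=bot.read_state();R=s['tcp_rot'];print(s['time_s'],s['position'].round(4),'F',s['force'].round(1),'M',s['moment'].round(3),'op',round(s['opening'],3),'yaw',round(np.arctan2(R[1,1],R[0,1]),3))
    f=sys.argv[1]
    if len(sys.argv)<3: snap('side',f)
    rect(f,[295+380.5/10-.5,180+299.5/10-.5])
E
python3 g.py s5 x
python3 -m handwheel '[{"hand":-1,"dx":0,"dy":0,"dz":0,"wx":0,"wy":0,"wz":-0.05},{"hand":-1,"dx":0,"dy":0,"dz":0,"wx":0,"wy":0,"wz":-0.05},{"hand":-1,"dx":0,"dy":0,"dz":0,"wx":0,"wy":0,"wz":-0.05},{"hand":-1,"dx":0,"dy":0,"dz":0,"wx":0,"wy":0,"wz":0}]'
python3 g.py s6
```

```text
5.65 [ 0.5622 -0.0336  0.1121] F [0.2 0.8 0.6] M [ 0.223 -0.024 -0.053] op 0.314 yaw 1.85
time_s: 6.05
position: [0.5623, -0.0338, 0.1122]
tcp_rot: [[-0.992, -0.129, 0.001], [-0.129, 0.992, -0.001], [-0.001, -0.001, -1.0]]
force: [0.2, -0.3, -0.2]
opening: 0.31
6.05 [ 0.5623 -0.0338  0.1122] F [ 0.2 -0.3 -0.2] M [ 0.098 -0.1   -0.048] op 0.31 yaw 1.7
```

View pics/s5_g.png

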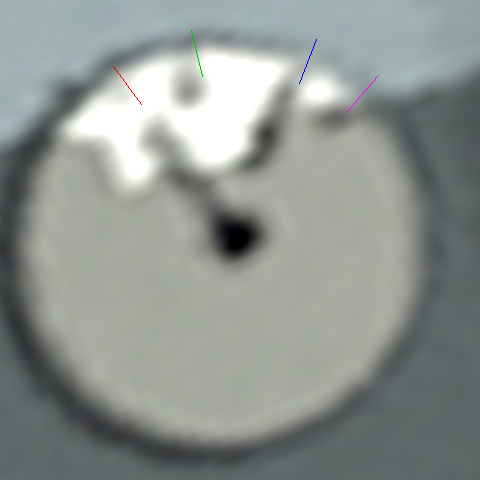

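View pics/s6_g.png

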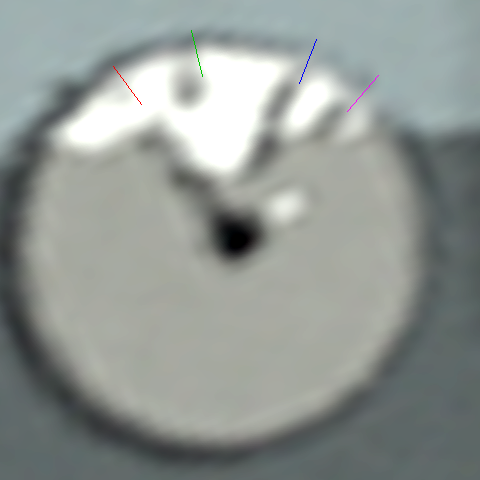

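```bash

python3 -m handwheel '[{"hand":-1,"dx":0,"dy":0,"dz":0,"wx":0,"wy":0,"wz":-0.05},{"hand":-1,"dx":0,"dy":0,"dz":0,"wx":0,"wy":0,"wz":-0.05},{"hand":-1,"dx":0,"dy":0,"dz":0,"wx":0,"wy":0,"wz":-0.05},{"hand":-1,"dx":0,"dy":0,"dz":0,"wx":0,"wy":0,"wz":0}]'
python3 g.py s7
```

```text
time_s: 6.5
position: [0.5623, -0.0339, 0.1121]
tcp_rot: [[-1.0, 0.02, 0.001], [0.02, 1.0, -0.001], [-0.001, -0.001, -1.0]]
force: [0.2, -1.0, 0.5]
opening: 0.311
6.5 [ 0.5623 -0.0339  0.1121] F [ 0.2 -1.   0.5] M [-0.102 -0.075  0.051] op 0.311 yaw 1.551
```

View pics/s7_g.png

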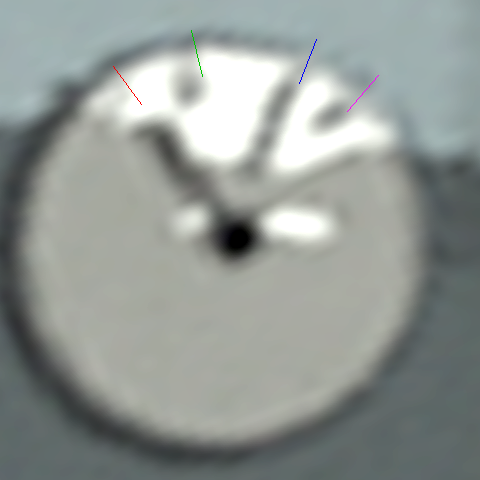

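```bash

python3 -m handwheel '[{"hand":-1,"dx":0,"dy":0,"dz":0,"wx":0,"wy":0,"wz":-0.05},{"hand":-1,"dx":0,"dy":0,"dz":0,"wx":0,"wy":0,"wz":-0.05},{"hand":-1,"dx":0,"dy":0,"dz":0,"wx":0,"wy":0,"wz":-0.05},{"hand":-1,"dx":0,"dy":0,"dz":0,"wx":0,"wy":0,"wz":0}]'
python3 g.py s8
```

```text
time_s: 6.95
position: [0.5622, -0.0341, 0.1121]
tcp_rot: [[-0.986, 0.169, 0.001], [0.169, 0.986, -0.001], [-0.001, -0.001, -1.0]]
force: [0.5, -2.6, 1.0]
opening: 0.316
6.95 [ 0.5622 -0.0341  0.1121] F [ 0.5 -2.6  1. ] M [-0.341 -0.07  -0.005] op 0.316 yaw 1.401
```

View pics/s8_g.png

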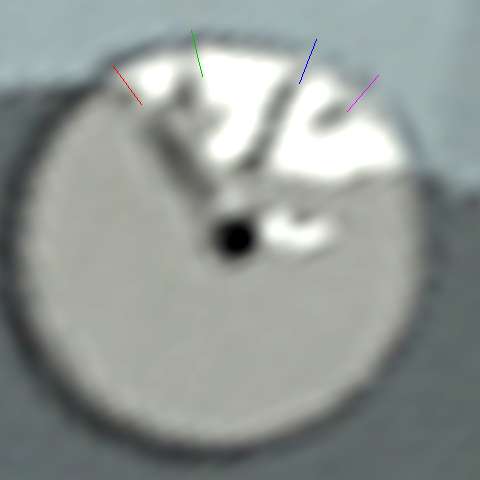

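```bash

python3 -m handwheel '[{"hand":-1,"dx":0,"dy":-0.05,"dz":0,"wx":0,"wy":0,"wz":-0.05},{"hand":-1,"dx":0,"dy":0,"dz":0,"wx":0,"wy":0,"wz":-0.05},{"hand":-1,"dx":0,"dy":0,"dz":0,"wx":0,"wy":0,"wz":-0.05},{"hand":-1,"dx":0,"dy":0,"dz":0,"wx":0,"wy":0,"wz":0}]'
python3 g.py s9
```

```text
time_s: 7.4
position: [0.5622, -0.0343, 0.1122]
tcp_rot: [[-0.949, 0.315, 0.001], [0.315, 0.949, -0.001], [-0.001, -0.0, -1.0]]
force: [0.7, -2.3, 0.5]
opening: 0.308
7.4 [ 0.5622 -0.0343  0.1122] F [ 0.7 -2.3  0.5] M [-0.363 -0.135 -0.059] op 0.308 yaw 1.251
```

View pics/s9_g.png

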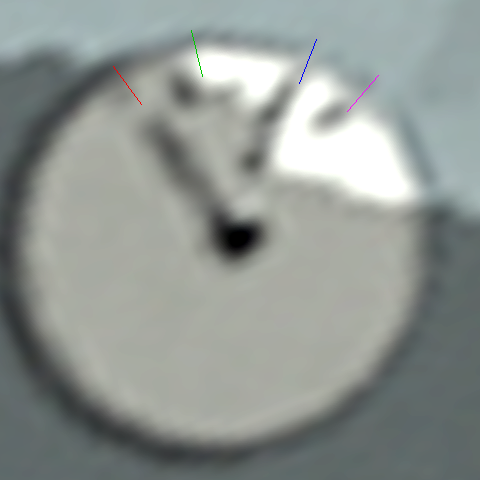

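View pics/s9.png

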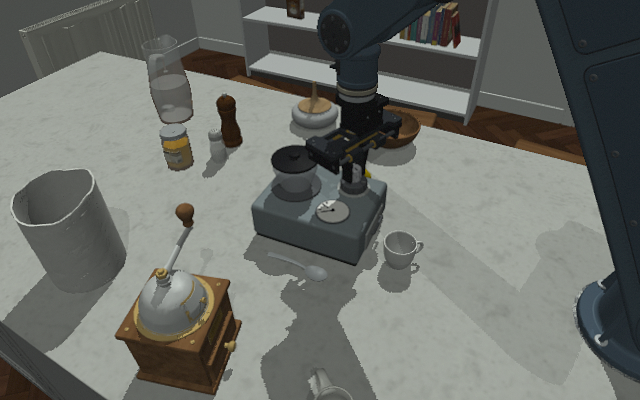

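```bash
python3 - <<'E'
import cv2,numpy as np
o=[]
for f in('s4','s5','s9'):
    im=cv2.imread('pics/%s_full.png'%f)[140:200,325:385]; o.append(cv2.resize(np.clip(im*1.7,0,255).astype(np.uint8),(266,266),interpolation=cv2.INTER_CUBIC))
cv2.imwrite('pics/k.png',np.hstack(o))
E
```

```text
(no output)
```

View pics/k.png

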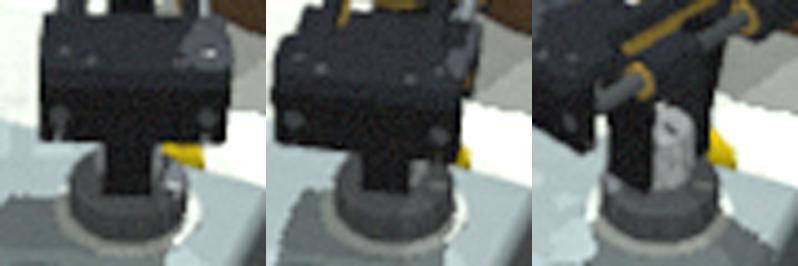

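```bash

python3 -m handwheel '[{"hand":-1,"dx":0,"dy":-0.05,"dz":0,"wx":0,"wy":0,"wz":-0.05},{"hand":-1,"dx":0,"dy":0,"dz":0,"wx":0,"wy":0,"wz":-0.05}]'
python3 g.py s10
```

```text
time_s: 7.65
position: [0.5622, -0.0344, 0.1121]
tcp_rot: [[-0.912, 0.409, 0.001], [0.409, 0.912, 0.0], [-0.0, 0.0, -1.0]]
force: [1.3, -2.1, 1.0]
opening: 0.306
7.65 [ 0.5622 -0.0344  0.1121] F [ 1.3 -2.1  1. ] M [-0.212 -0.148  0.097] op 0.306 yaw 1.149
```

View pics/s10_g.png

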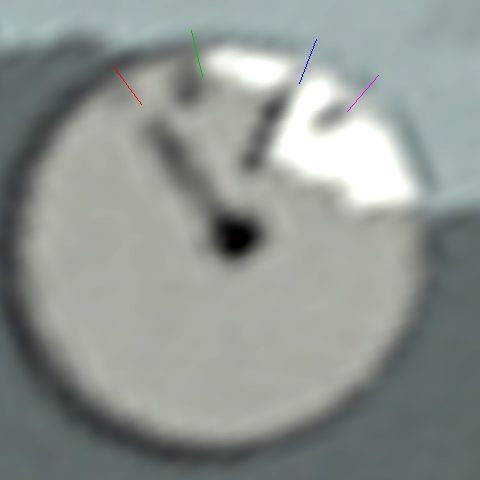

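```bash
python3 - <<'E'
import cv2,numpy as np
o=[]
for f in('s9','s10'):
    im=cv2.imread('pics/%s_full.png'%f)[155:200,330:380]; o.append(cv2.resize(np.clip(im*1.7,0,255).astype(np.uint8),(400,360),interpolation=cv2.INTER_CUBIC))
cv2.imwrite('pics/k.png',np.hstack(o))
E
```

```text
(no output)
```

View pics/k.png

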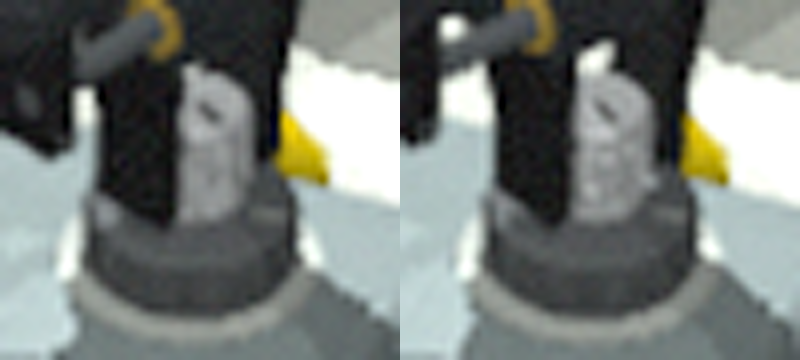

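```bash

python3 -m handwheel '[{"hand":-1,"dx":0,"dy":-0.05,"dz":0,"wx":0,"wy":0,"wz":-0.05},{"hand":-1,"dx":0,"dy":0,"dz":0,"wx":0,"wy":0,"wz":-0.05},{"hand":-1,"dx":0,"dy":0,"dz":0,"wx":0,"wy":0,"wz":-0.05}]'
python3 g.py s11
```

```text
time_s: 8.0
position: [0.5621, -0.0346, 0.1121]
tcp_rot: [[-0.841, 0.541, 0.0], [0.541, 0.841, 0.0], [-0.0, 0.001, -1.0]]
force: [1.4, -0.6, 0.5]
opening: 0.312
8.0 [ 0.5621 -0.0346  0.1121] F [ 1.4 -0.6  0.5] M [-0.014 -0.185  0.157] op 0.312 yaw 1.0
```

View pics/s11_g.png

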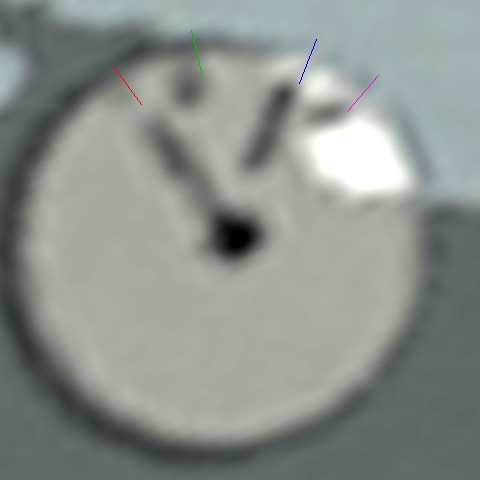

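```bash

python3 -m handwheel '[{"hand":-1,"dx":0,"dy":-0.03,"dz":0,"wx":0,"wy":0,"wz":-0.05},{"hand":-1,"dx":0,"dy":0,"dz":0,"wx":0,"wy":0,"wz":-0.05},{"hand":-1,"dx":0,"dy":0,"dz":0,"wx":0,"wy":0,"wz":-0.05},{"hand":-1,"dx":0,"dy":0,"dz":0,"wx":0,"wy":0,"wz":-0.05}]'
python3 g.py s12
```

```text
time_s: 8.45
position: [0.562, -0.0348, 0.1121]
tcp_rot: [[-0.718, 0.697, 0.0], [0.697, 0.718, 0.001], [0.0, 0.0, -1.0]]
force: [1.2, 0.5, 1.3]
opening: 0.314
8.45 [ 0.562  -0.0348  0.1121] F [1.2 0.5 1.3] M [ 0.012 -0.118  0.236] op 0.314 yaw 0.8
```

View pics/s12_g.png

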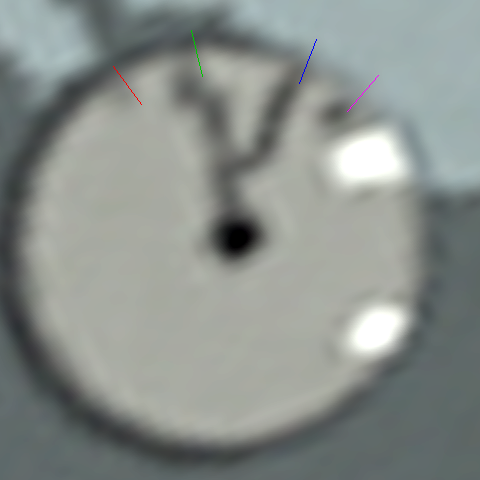

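```bash

python3 -m handwheel '[{"hand":-1,"dx":0,"dy":0,"dz":0,"wx":0,"wy":0,"wz":-0.05},{"hand":-1,"dx":0,"dy":0,"dz":0,"wx":0,"wy":0,"wz":-0.05},{"hand":-1,"dx":0,"dy":0,"dz":0,"wx":0,"wy":0,"wz":-0.05},{"hand":-1,"dx":0,"dy":0,"dz":0,"wx":0,"wy":0,"wz":0}]'
python3 g.py s13
```

```text
time_s: 8.9
position: [0.5619, -0.0349, 0.1121]
tcp_rot: [[-0.606, 0.795, -0.0], [0.795, 0.606, 0.0], [0.0, 0.0, -1.0]]
force: [-0.5, -0.8, 0.8]
opening: 0.31
8.9 [ 0.5619 -0.0349  0.1121] F [-0.5 -0.8  0.8] M [ 0.042 -0.104  0.116] op 0.31 yaw 0.652
```

View pics/s13_g.png

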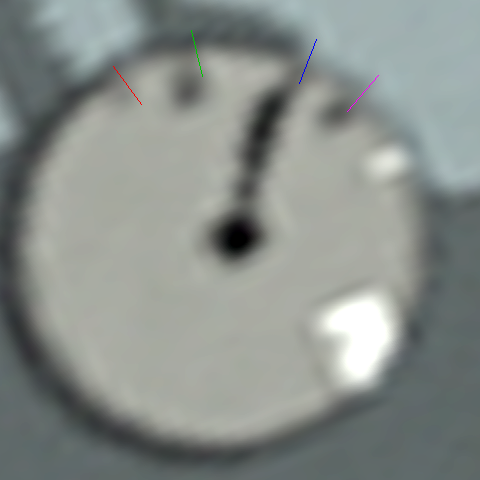

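```bash

python3 -m handwheel '[{"hand":-1,"dx":0,"dy":0,"dz":0,"wx":0,"wy":0,"wz":-0.025},{"hand":-1,"dx":0,"dy":0,"dz":0,"wx":0,"wy":0,"wz":-0.02},{"hand":-1,"dx":0,"dy":0,"dz":0,"wx":0,"wy":0,"wz":0}]'
python3 g.py s14
python3 - <<'E'
from h import *
o=[]
for f in('s6','s9','s11','s12','s13','s14'):
    im=cv2.imread('pics/%s_full.png'%f)[194:226,312:352]; o.append(cv2.resize(np.clip(im*1.4,0,255).astype(np.uint8),(260,208),interpolation=cv2.INTER_CUBIC))
cv2.imwrite('pics/n.png',np.vstack([np.hstack(o[:3]),np.hstack(o[3:])]))
E
```

```text
time_s: 9.25
position: [0.5618, -0.035, 0.1121]
tcp_rot: [[-0.568, 0.823, -0.0], [0.823, 0.568, 0.0], [0.0, 0.0, -1.0]]
force: [-0.2, 1.4, 2.3]
opening: 0.31
9.25 [ 0.5618 -0.035   0.1121] F [-0.2  1.4  2.3] M [ 0.21  -0.05   0.197] op 0.31 yaw 0.604
```

View pics/s14_g.png

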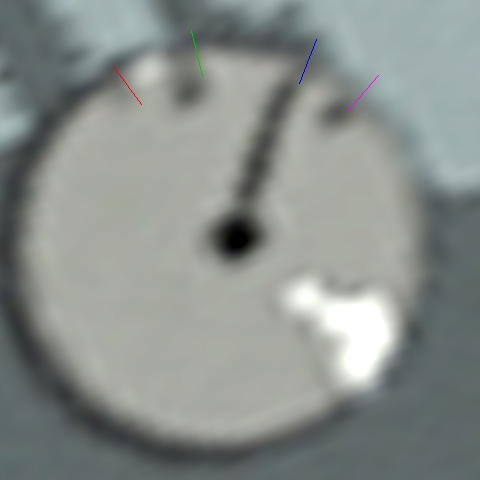

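View pics/n.png

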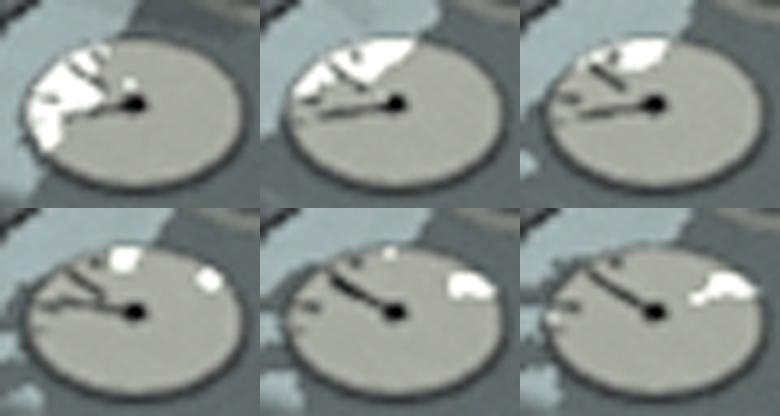

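```bash
cat > na.py <<'E'
from h import *
from g import *
import sys
def ang(f):
    im=cv2.cvtColor(cv2.imread('pics/%s_full.png'%f),cv2.COLOR_BGR2GRAY).astype(np.float32)
    # hub centroid
    sub=im[205:216,327:340]; w=np.clip(80-sub,0,None); yy,xx=np.mgrid[205:216,327:340]
    w[np.hypot(xx-332.6,yy-209.5)>3]=0
    hub=np.array([(w*xx).sum()/w.sum(),(w*yy).sum()/w.sum()])
    hub=np.array([332.55,209.45]) if f!='hub' else hub
    yaw=np.radians(3.5); c=atz('side',hub,.092); out=[]
    for r in np.arange(.008,.0135,.001):
        a=np.radians(np.arange(-60,70,1.)); 
        gx=r*np.cos(a);gy=r*np.sin(a)
        W=np.c_[c[0]+np.cos(yaw)*gx-np.sin(yaw)*gy,c[1]+np.sin(yaw)*gx+np.cos(yaw)*gy,0*a+c[2]]
        m=proj('side',W).astype(np.float32).reshape(1,-1,2)
        v=cv2.remap(im,m[...,0],m[...,1],cv2.INTER_CUBIC)[0]
        i=v.argmin(); s=slice(max(0,i-16),i+17); d=np.clip(np.percentile(v[s],75)-v[s],0,None)
        out.append(np.degrees((d*a[s]).sum()/d.sum()))
    print(f,np.round(out,1),'med',np.median(out).round(1))
for f in sys.argv[1:]: ang(f)
E
python3 na.py s0 s2 s4 s9 s11 s12 s13 s14
```

```text
s0 [46.4 45.1 44.  42.4 41.9 41.8] med 43.2
s2 [ 40.7  39.3  38.8  39.   39.6 -11.4] med 39.1
s4 [ 40.2  39.2  38.6  38.4  38.6 -10.5] med 38.6
s9 [40.5 39.3 38.4 38.4 -8.3 -8.7] med 38.4
s11 [ 40.5  39.3  37.8  36.6 -10.  -11.5] med 37.2
s12 [14.6 14.2 12.1  8.4  1.5 -5.5] med 10.2
s13 [ -7.7  -8.3  -9.5 -10.2 -10.4  -9.9] med -9.7
s14 [ -9.7 -11.  -12.6 -13.1 -13.2 -13.2] med -12.9
```

```bash
python3 - <<'E'
from h import *
fs=['s11','s12','s13','s14']
for r in np.arange(.010,.026,.002):
  for f in fs:
    im=cv2.cvtColor(cv2.imread('pics/%s_full.png'%f),cv2.COLOR_BGR2GRAY).astype(np.float32)
    yaw=np.radians(3.5); c=atz('side',[332.55,209.45],.092)
    a=np.radians(np.arange(15,-46,-4.));gx=r*np.cos(a);gy=r*np.sin(a)
    W=np.c_[c[0]+np.cos(yaw)*gx-np.sin(yaw)*gy,c[1]+np.sin(yaw)*gx+np.cos(yaw)*gy,0*a+c[2]]
    m=proj('side',W).astype(np.float32).reshape(1,-1,2)
    print(round(r*1e3),f,cv2.remap(im,m[...,0],m[...,1],cv2.INTER_LINEAR)[0].round().astype(int))
print(np.arange(15,-46,-4))
E
```

```text
10 s11 [124 121 119 117 115 112 111 112 114 118 123 123 123 122 122 122]
10 s12 [ 69  72  75  80  88  94 100 106 112 120 124 123 123 122 122 122]
10 s13 [119 110 102  92  81  74  72  75  82  95 105 112 117 121 122 123]
10 s14 [120 113 106  97  86  75  68  65  68  77  90 102 111 119 121 122]
12 s11 [125 122 118 114  99  86  81  82  94 105 113 119 124 123 121 121]
12 s12 [ 77  76  73  70  69  69  76  86  98 108 114 119 122 122 122 122]
12 s13 [121 115 109 103  85  70  59  56  74  91 105 116 123 123 124 123]
12 s14 [122 119 116 111  95  78  64  54  63  76  93 107 119 121 124 124]
14 s11 [126 125 123 116 105  89  77  73  76  91 105 115 119 121 120 122]
14 s12 [ 90  86  83  86  89  88  81  76  79  92 106 117 121 123 123 122]
14 s13 [120 117 112  97  78  57  50  57  71  92 108 119 122 123 123 123]
14 s14 [122 122 121 114 104  88  73  68  70  84 100 112 119 123 125 125]
16 s11 [124 124 124 121 117 102  83  66  69  89 106 117 128 137 144 151]
16 s12 [ 90  84  86 101 112 105  85  66  68  89 107 119 123 123 123 122]
16 s13 [122 122 117 104  89  66  50  47  63  88 108 120 124 124 124 123]
16 s1
[... 601 characters left out ...]
4 121 115  98  74  68  92 114 126 118 116 119 122]
22 s11 [110 117 121 123 122 117 100  76  70  90 113 109 112 147 181 203]
22 s12 [ 78  74  90 105 117 119 103  78  71  91 113 113 105 102 107 130]
22 s13 [109 115 121 122 115  98  66  41  55  91 115 114 105 101 109 118]
22 s14 [109 115 121 123 122 117 101  77  71  93 115 114 105 102 110 119]
24 s11 [ 90 107 122 124 123 120 111  89  57  96 123 114  99 110 148 195]
24 s12 [ 79  91 105 112 124 122 113  87  63  87 111 115  93  80  87 110]
24 s13 [ 90 106 121 124 122 114  98  72  60  88 112 116  93  81  88 114]
24 s14 [ 87 105 121 123 123 120 113  87  61  87 112 116  93  80  89 115]
[ 15  11   7   3  -1  -5  -9 -13 -17 -21 -25 -29 -33 -37 -41 -45]
```

```bash

python3 -m handwheel '[{"hand":-1,"dx":0,"dy":0,"dz":0,"wx":0,"wy":0,"wz":-0.015},{"hand":-1,"dx":0,"dy":0,"dz":0,"wx":0,"wy":0,"wz":0},{"hand":-1,"dx":0,"dy":0,"dz":0,"wx":0,"wy":0,"wz":0},{"hand":-1,"dx":0,"dy":0,"dz":0,"wx":0,"wy":0,"wz":0},{"hand":-1,"dx":0,"dy":0,"dz":0,"wx":0,"wy":0,"wz":0},{"hand":-1,"dx":0,"dy":0,"dz":0,"wx":0,"wy":0,"wz":0}]'
python3 g.py s15; python3 na.py s13 s14 s15
python3 - <<'E'
from h import *
o=[]
for f in('s13','s14','s15'):
    im=cv2.imread('pics/%s_full.png'%f)[194:226,312:352]; o.append(cv2.resize(np.clip(im*1.4,0,255).astype(np.uint8),(260,208),interpolation=cv2.INTER_NEAREST))
cv2.imwrite('pics/n.png',np.hstack(o))
E
```

```text
time_s: 9.9
position: [0.5618, -0.035, 0.1121]
tcp_rot: [[-0.555, 0.832, -0.0], [0.832, 0.555, 0.0], [0.0, -0.0, -1.0]]
force: [-1.6, 2.2, 4.3]
opening: 0.309
9.9 [ 0.5618 -0.035   0.1121] F [-1.6  2.2  4.3] M [0.485 0.032 0.208] op 0.309 yaw 0.589
s13 [ -7.7  -8.3  -9.5 -10.2 -10.4  -9.9] med -9.7
s14 [ -9.7 -11.  -12.6 -13.1 -13.2 -13.2] med -12.9
s15 [-12.7 -14.  -15.1 -14.5 -13.6 -13.7] med -13.9
```

View pics/n.png

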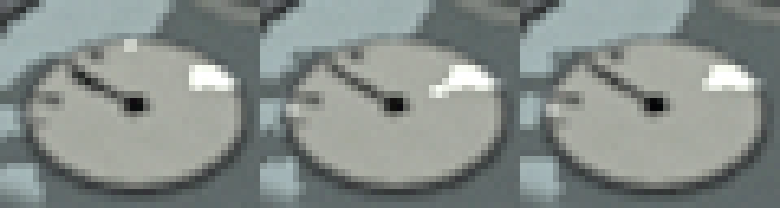

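The needle lies on the long mark. I'll hold it there for over a second, then check.

```bash

python3 -m handwheel '[{"hand":-1,"dx":0,"dy":0,"dz":0,"wx":0,"wy":0,"wz":0},{"hand":-1,"dx":0,"dy":0,"dz":0,"wx":0,"wy":0,"wz":0},{"hand":-1,"dx":0,"dy":0,"dz":0,"wx":0,"wy":0,"wz":0},{"hand":-1,"dx":0,"dy":0,"dz":0,"wx":0,"wy":0,"wz":0},{"hand":-1,"dx":0,"dy":0,"dz":0,"wx":0,"wy":0,"wz":0},{"hand":-1,"dx":0,"dy":0,"dz":0,"wx":0,"wy":0,"wz":0},{"hand":-1,"dx":0,"dy":0,"dz":0,"wx":0,"wy":0,"wz":0},{"hand":-1,"dx":0,"dy":0,"dz":0,"wx":0,"wy":0,"wz":0},{"hand":-1,"dx":0,"dy":0,"dz":0,"wx":0,"wy":0,"wz":0},{"hand":-1,"dx":0,"dy":0,"dz":0,"wx":0,"wy":0,"wz":0}]'
python3 g.py s16; python3 na.py s16
python3 -m handwheel '[{"hand":-1,"dx":0,"dy":0,"dz":0,"wx":0,"wy":0,"wz":0},{"hand":-1,"dx":0,"dy":0,"dz":0,"wx":0,"wy":0,"wz":0},{"hand":-1,"dx":0,"dy":0,"dz":0,"wx":0,"wy":0,"wz":0},{"hand":-1,"dx":0,"dy":0,"dz":0,"wx":0,"wy":0,"wz":0}]'
```

```text
time_s: 10.95
position: [0.5618, -0.035, 0.1121]
tcp_rot: [[-0.555, 0.832, -0.0], [0.832, 0.555, 0.0], [0.0, -0.0, -1.0]]
force: [-0.4, 3.8, 4.6]
opening: 0.311
10.95 [ 0.5618 -0.035   0.1121] F [-0.4  3.8  4.6] M [0.63  0.091 0.17 ] op 0.311 yaw 0.589
s16 [-12.6 -13.6 -14.8 -14.4 -13.6 -13.7] med -13.7
time_s: 11.4
position: [0.5618, -0.035, 0.1121]
tcp_rot: [[-0.555, 0.832, -0.0], [0.832, 0.555, 0.0], [0.0, -0.0, -1.0]]
force: [-1.5, 3.3, 5.0]
opening: 0.313
```

View pics/s16_g.png

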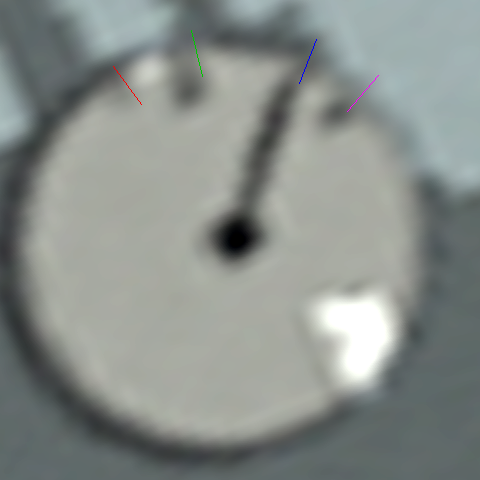

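```bash

python3 -m handwheel '[{"hand":-1,"dx":0,"dy":0,"dz":0,"wx":0,"wy":0,"wz":0.05},{"hand":-1,"dx":0,"dy":0,"dz":0,"wx":0,"wy":0,"wz":0.05},{"hand":-1,"dx":0,"dy":0,"dz":0,"wx":0,"wy":0,"wz":0.05},{"hand":-1,"dx":0,"dy":0,"dz":0,"wx":0,"wy":0,"wz":0.05},{"hand":-1,"dx":0,"dy":0,"dz":0,"wx":0,"wy":0,"wz":0.02},{"hand":-1,"dx":0,"dy":0,"dz":0,"wx":0,"wy":0,"wz":0},{"hand":-1,"dx":0,"dy":0,"dz":0,"wx":0,"wy":0,"wz":0}]'
python3 g.py s17; python3 na.py s17
```

```text
time_s: 12.1
position: [0.562, -0.0349, 0.1121]
tcp_rot: [[-0.723, 0.691, 0.0], [0.691, 0.723, 0.001], [0.0, 0.001, -1.0]]
force: [-0.8, 4.2, 4.6]
opening: 0.311
12.1 [ 0.562  -0.0349  0.1121] F [-0.8  4.2  4.6] M [ 0.852 -0.022 -0.006] op 0.311 yaw 0.808
s17 [14.7 14.  12.1  8.7  1.3 -5.9] med 10.4
```

View pics/s17_g.png

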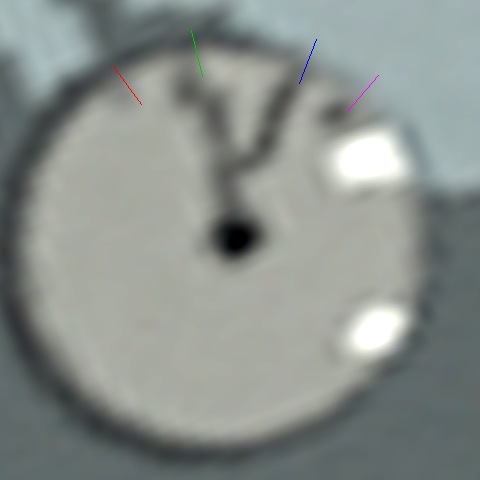

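```bash

python3 -m handwheel '[{"hand":-1,"dx":0,"dy":0,"dz":0,"wx":0,"wy":0,"wz":0.025},{"hand":-1,"dx":0,"dy":0,"dz":0,"wx":0,"wy":0,"wz":0},{"hand":-1,"dx":0,"dy":0,"dz":0,"wx":0,"wy":0,"wz":0}]'
python3 g.py s18; python3 na.py s18
cat > pr.py <<'E'
from h import *
import sys
for r in np.arange(.008,.030,.002):
  for f in sys.argv[1:]:
    im=cv2.cvtColor(cv2.imread('pics/%s_full.png'%f),cv2.COLOR_BGR2GRAY).astype(np.float32)
    yaw=np.radians(3.5); c=atz('side',[332.55,209.45],.092)
    a=np.radians(np.arange(41,-10,-4.));gx=r*np.cos(a);gy=r*np.sin(a)
    W=np.c_[c[0]+np.cos(yaw)*gx-np.sin(yaw)*gy,c[1]+np.sin(yaw)*gx+np.cos(yaw)*gy,0*a+c[2]]
    m=proj('side',W).astype(np.float32).reshape(1,-1,2)
    print(round(r*1e3),f,cv2.remap(im,m[...,0],m[...,1],cv2.INTER_LINEAR)[0].round().astype(int))
print(np.arange(41,-10,-4))
E
python3 pr.py s11 s17 s18
```

```text
time_s: 12.45
position: [0.562, -0.0349, 0.1121]
tcp_rot: [[-0.74, 0.673, 0.0], [0.673, 0.74, 0.001], [0.0, 0.001, -1.0]]
force: [-1.2, 5.0, 4.3]
opening: 0.309
12.45 [ 0.562  -0.0349  0.1121] F [-1.2  5.   4.3] M [ 0.842 -0.037 -0.029] op 0.309 yaw 0.833
s18 [16.7 16.2 15.6 15.1 14.8 14.9] med 15.3
8 s11 [ 86  83  85  93 101 108 117 121 121 121 121 122 123]
8 s17 [108 104  98  92  86  80  74  72  78  84  92  99 109]
8 s18 [106 100  94  89  84  80  74  74  81  89  99 107 117]
10 s11 [ 90  87  84  93 102 112 123 123 120 117 116 113 111]
10 s17 [115 111 107  99  91  81  72  71  74  79  85  91  97]
10 s18 [111 105  99  91  83  75  67  70  76  84  91  97 100]
12 s11 [ 88  86  85  90 103 115 127 124 120 116 106  92  84]
12 s17 [120 117 115 110  99  88  78  76  75  73  71  69  73]
12 s18 [118 113 108 101  89  77  65  71  77  82  83  79  78]
14 s11 [ 74  78  84  93 106 118 126 125 124 120 111  97  82]
14 s17 [121 121 121 120 111 101  92  88  85  84  87  88  85]
14 s18 [122 118 113 107  93  79  71  77  82  88  91  90  86]
16 s11 [ 68  69  81  95 106 117 124 124 124 123 120 112  92]
16 s17 [1
[... 551 characters left out ...]
 121 120 116 107  93  83  71  81  99 113 124 112]
22 s18 [120 121 120 116 104  85  79  75  94 117 121 123 111]
24 s11 [106 106 107 108  95  71  80  98 115 124 123 122 116]
24 s17 [121 121 119 111  95  72  76  83  98 108 118 125 119]
24 s18 [120 121 121 110  92  65  74  88 107 120 120 122 118]
26 s11 [115 116 122 117 103  77  81  94 117 124 124 122 124]
26 s17 [118 118 123 116 102  77  82  95 115 122 126 124 123]
26 s18 [118 118 122 116 102  77  81  94 117 124 125 122 122]
28 s11 [111 110 123 120 110  92  92 101 121 115 114 111 118]
28 s17 [110 108 123 121 111  93  92 100 121 116 114 110 108]
28 s18 [109 108 123 121 111  93  91 100 120 114 112 108 108]
[41 37 33 29 25 21 17 13  9  5  1 -3 -7]
```

View pics/s18_g.png

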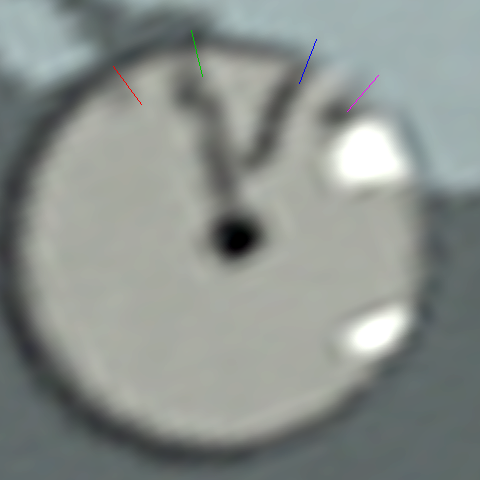

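The short mark is reached, but allowing for parallax and compliance puts my earlier hold at about 0.96, slightly under the long mark. There's plenty of time, so I'll go back up a touch further, hold again, and return.

```bash

python3 -m handwheel '[{"hand":-1,"dx":0,"dy":0,"dz":0,"wx":0,"wy":0,"wz":-0.05},{"hand":-1,"dx":0,"dy":0,"dz":0,"wx":0,"wy":0,"wz":-0.05},{"hand":-1,"dx":0,"dy":0,"dz":0,"wx":0,"wy":0,"wz":-0.05},{"hand":-1,"dx":0,"dy":0,"dz":0,"wx":0,"wy":0,"wz":-0.05},{"hand":-1,"dx":0,"dy":0,"dz":0,"wx":0,"wy":0,"wz":-0.04},{"hand":-1,"dx":0,"dy":0,"dz":0,"wx":0,"wy":0,"wz":-0.02},{"hand":-1,"dx":0,"dy":0,"dz":0,"wx":0,"wy":0,"wz":0},{"hand":-1,"dx":0,"dy":0,"dz":0,"wx":0,"wy":0,"wz":0}]'
python3 g.py s19; python3 na.py s16 s19
```

```text
time_s: 13.3
position: [0.5618, -0.0351, 0.1121]
tcp_rot: [[-0.543, 0.84, -0.0], [0.84, 0.543, 0.0], [0.0, -0.0, -1.0]]
force: [-1.2, 5.3, 5.5]
opening: 0.309
13.3 [ 0.5618 -0.0351  0.1121] F [-1.2  5.3  5.5] M [0.726 0.035 0.179] op 0.309 yaw 0.574
s16 [-12.6 -13.6 -14.8 -14.4 -13.6 -13.7] med -13.7
s19 [-16.6 -16.5 -16.3 -15.8 -15.3 -15.6] med -16.1
```

View pics/s19_g.png

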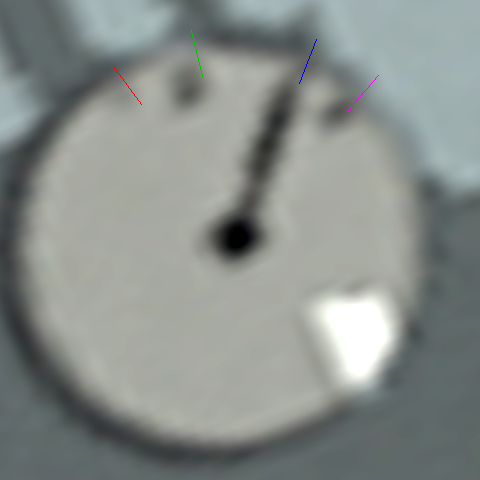

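```bash

python3 -m handwheel '[{"hand":-1,"dx":0,"dy":0,"dz":0,"wx":0,"wy":0,"wz":0},{"hand":-1,"dx":0,"dy":0,"dz":0,"wx":0,"wy":0,"wz":0},{"hand":-1,"dx":0,"dy":0,"dz":0,"wx":0,"wy":0,"wz":0},{"hand":-1,"dx":0,"dy":0,"dz":0,"wx":0,"wy":0,"wz":0},{"hand":-1,"dx":0,"dy":0,"dz":0,"wx":0,"wy":0,"wz":0},{"hand":-1,"dx":0,"dy":0,"dz":0,"wx":0,"wy":0,"wz":0},{"hand":-1,"dx":0,"dy":0,"dz":0,"wx":0,"wy":0,"wz":0},{"hand":-1,"dx":0,"dy":0,"dz":0,"wx":0,"wy":0,"wz":0},{"hand":-1,"dx":0,"dy":0,"dz":0,"wx":0,"wy":0,"wz":0},{"hand":-1,"dx":0,"dy":0,"dz":0,"wx":0,"wy":0,"wz":0}]'
python3 -m handwheel '[{"hand":-1,"dx":0,"dy":0,"dz":0,"wx":0,"wy":0,"wz":0},{"hand":-1,"dx":0,"dy":0,"dz":0,"wx":0,"wy":0,"wz":0},{"hand":-1,"dx":0,"dy":0,"dz":0,"wx":0,"wy":0,"wz":0}]'
python3 g.py s20; python3 na.py s20
python3 -m handwheel '[{"hand":-1,"dx":0,"dy":0,"dz":0,"wx":0,"wy":0,"wz":0.05},{"hand":-1,"dx":0,"dy":0,"dz":0,"wx":0,"wy":0,"wz":0.05},{"hand":-1,"dx":0,"dy":0,"dz":0,"wx":0,"wy":0,"wz":0.05},{"hand":-1,"dx":0,"dy":0,"dz":0,"wx":0,"wy":0,"wz":0.05},{"hand":-1,"dx":0,"dy":0,"dz":0,"wx":0,"wy":0,"wz":0.04},{"hand":-1,"dx":0,"dy":0,"dz":0,"wx":0,"wy":0,"wz":0.015},{"hand":-1,"dx":0,"dy":0,"dz":0,"wx":0,"wy":0,"wz":0},{"hand":-1,"dx":0,"dy":0,"dz":0,"wx":0,"wy":0,"wz":0}]'
python3 g.py s21; python3 na.py s18 s21; python3 pr.py s18 s21
```

```text
time_s: 14.35
position: [0.5618, -0.0351, 0.1121]
tcp_rot: [[-0.543, 0.84, -0.0], [0.84, 0.543, 0.0], [0.0, -0.0, -1.0]]
force: [-1.0, 5.1, 4.8]
opening: 0.311
time_s: 14.65
position: [0.5618, -0.0351, 0.1121]
tcp_rot: [[-0.543, 0.84, -0.0], [0.84, 0.543, 0.0], [0.0, -0.0, -1.0]]
force: [-0.7, 3.8, 6.1]
opening: 0.312
14.65 [ 0.5618 -0.0351  0.1121] F [-0.7  3.8  6.1] M [0.69  0.01  0.255] op 0.312 yaw 0.574
s20 [-17.1 -16.6 -16.3 -15.9 -15.6 -15.8] med -16.1
time_s: 15.5
position: [0.562, -0.0349, 0.1121]
tcp_rot: [[-0.736, 0.677, 0.0], [0.677, 0.736, 0.001], [0.0, 0.001, -1.0]]
force: [-0.3, 5.4, 4.2]
opening: 0.309
15.5 [ 0.562  -0.0349  0.1121] F [-0.3  5.4  4.2] M [ 0.814  0.052 -0.019] op 0.309 yaw 0.827
s18 [16.7 16.2 15.6 15.1 14.8 14.9] med 15.3
s21 [15.  15.8 15.5 14.9 14.8 -9.2] med 14.9
8 s18 [106 100  94  89  84  80  74  74  81  89  99 107 117]
8 s21 [107 102  97  91  85  80  73  71  78  85  93  99 108]
10 s18 [111 105  99  91  83  75  67  70  76  84  91  97 100]
10 s21 [112 106 101  93  87  79  71  73  79  86  93  99 102]
12 s18 [118 113 108 101  89  77  65  71  77  82 
[... 390 characters left out ...]
 122 122 123 111  98  89  86  89 107 124 117 101]
20 s18 [121 122 123 123 114 100  90  80  91 113 124 121 110]
20 s21 [121 121 122 124 115 101  90  81  91 112 123 119 109]
22 s18 [120 121 120 116 104  85  79  75  94 117 121 123 111]
22 s21 [122 121 120 116 103  83  78  75  94 117 122 123 110]
24 s18 [120 121 121 110  92  65  74  88 107 120 120 122 118]
24 s21 [121 122 120 111  93  66  74  88 107 120 121 123 118]
26 s18 [118 118 122 116 102  77  81  94 117 124 125 122 122]
26 s21 [118 119 123 116 102  79  81  94 117 124 122 121 123]
28 s18 [109 108 123 121 111  93  91 100 120 114 112 108 108]
28 s21 [109 108 123 121 110  93  91  99 119 115 113 107 107]
[41 37 33 29 25 21 17 13  9  5  1 -3 -7]
```

View pics/s21_g.png

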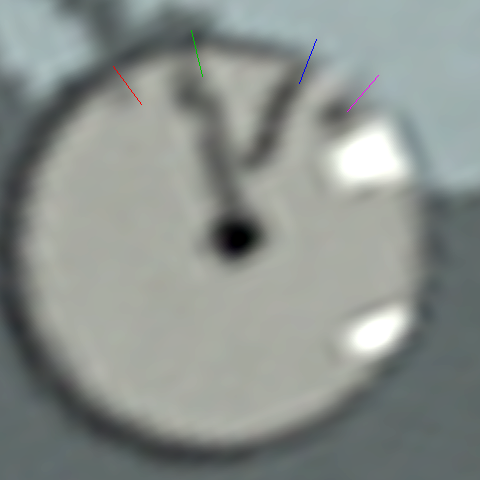

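```bash

python3 -m handwheel '[{"hand":-1,"dx":0,"dy":0,"dz":0,"wx":0,"wy":0,"wz":0.006},{"hand":-1,"dx":0,"dy":0,"dz":0,"wx":0,"wy":0,"wz":0},{"hand":-1,"dx":0,"dy":0,"dz":0,"wx":0,"wy":0,"wz":0},{"hand":-0.3,"dx":0,"dy":0,"dz":0,"wx":0,"wy":0,"wz":0},{"hand":-0.2,"dx":0,"dy":0,"dz":0,"wx":0,"wy":0,"wz":0},{"hand":0,"dx":0,"dy":0,"dz":0,"wx":0,"wy":0,"wz":0},{"hand":0.1,"dx":0,"dy":0,"dz":0,"wx":0,"wy":0,"wz":0},{"hand":0.1,"dx":0,"dy":0,"dz":0,"wx":0,"wy":0,"wz":0},{"hand":0.1,"dx":0,"dy":0,"dz":0,"wx":0,"wy":0,"wz":0}]'
python3 g.py s22; python3 na.py s22; python3 pr.py s21 s22
```

```text
time_s: 16.45
position: [0.5619, -0.0354, 0.1119]
tcp_rot: [[-0.741, 0.671, -0.0], [0.671, 0.741, -0.0], [0.0, -0.0, -1.0]]
force: [0.0, 0.2, -0.4]
opening: 0.541
16.45 [ 0.5619 -0.0354  0.1119] F [ 0.   0.2 -0.4] M [ 0.007  0.027 -0.028] op 0.541 yaw 0.835
s22 [16.6 16.3 15.6 14.9 14.5 15. ] med 15.3
8 s21 [107 102  97  91  85  80  73  71  78  85  93  99 108]
8 s22 [106 101  95  90  85  80  74  74  82  90  99 107 117]
10 s21 [112 106 101  93  87  79  71  73  79  86  93  99 102]
10 s22 [112 105  99  91  84  76  68  71  77  85  92  99 102]
12 s21 [117 112 107 100  89  78  68  74  78  83  83  78  78]
12 s22 [117 112 107 100  88  78  67  73  78  82  83  79  78]
14 s21 [122 118 114 108  94  80  71  77  83  89  90  89  84]
14 s22 [122 118 113 107  94  80  71  78  83  89  91  90  86]
16 s21 [123 121 118 115 101  84  77  82  87  98 108 114  94]
16 s22 [123 121 118 114 102  87  81  83  87  99 109 114  94]
18 s21 [122 122 122 123 111  98  89  86  89 107 124 117 101]
18 s22 [122 122 122 123 113 100  91  87  89 107 124 117 101]
20 s21 [121 121 122 124 115 101  90  81  91 112 123 119 109]
20 s22 [121 121 123 125 115 100  89  81  91 112 123 119 109]
22 s21 [122 121 120 116 103  83  78  75  94 117 122 123 110]
22 s22 [122 122 120 116 103  84  79  76  94 116 121 122 110]
24 s21 [121 122 120 111  93  66  74  88 107 120 121 123 118]
24 s22 [122 122 120 110  93  67  74  86 107 121 122 123 118]
26 s21 [118 119 123 116 102  79  81  94 117 124 122 121 123]
26 s22 [118 118 122 116 102  77  81  94 118 124 123 122 123]
28 s21 [109 108 123 121 110  93  91  99 119 115 113 107 107]
28 s22 [110 110 123 121 111  93  92 100 120 115 112 108 107]
[41 37 33 29 25 21 17 13  9  5  1 -3 -7]
```

View pics/s22_g.png

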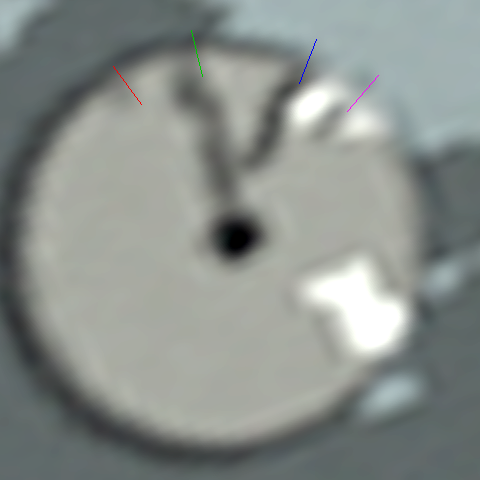

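View pics/s22.png

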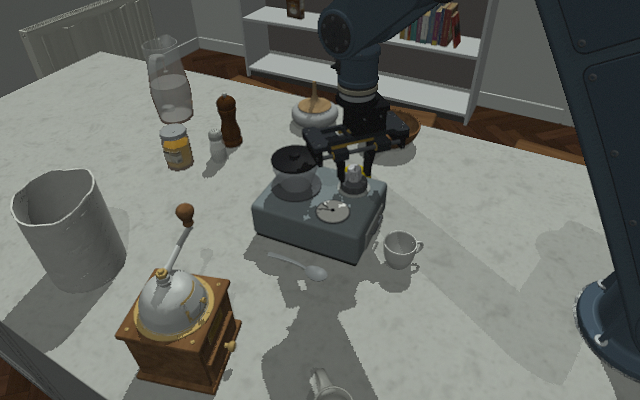

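```bash

python3 -m handwheel '[{"hand":0.1,"dx":0,"dy":0,"dz":1,"wx":0,"wy":0,"wz":0},{"hand":0.1,"dx":0,"dy":0,"dz":2,"wx":0,"wy":0,"wz":0},{"hand":0.1,"dx":0,"dy":0,"dz":4,"wx":0,"wy":0,"wz":0},{"hand":0.1,"dx":0,"dy":0,"dz":4,"wx":0,"wy":0,"wz":0},{"hand":0.1,"dx":0,"dy":0,"dz":4,"wx":0,"wy":0,"wz":0},{"hand":0.1,"dx":0,"dy":0,"dz":4,"wx":0,"wy":0,"wz":0},{"hand":0.1,"dx":-2.2,"dy":3.4,"dz":0,"wx":0,"wy":0,"wz":0},{"hand":0.1,"dx":-2.2,"dy":3.4,"dz":0,"wx":0,"wy":0,"wz":0},{"hand":0.1,"dx":-2.2,"dy":3.4,"dz":0,"wx":0,"wy":0,"wz":0},{"hand":0.1,"dx":-2.2,"dy":3.4,"dz":0,"wx":0,"wy":0,"wz":0}]'
python3 -m handwheel '[{"hand":0.1,"dx":-2.2,"dy":3.4,"dz":0,"wx":0,"wy":0,"wz":0},{"hand":0.1,"dx":-2.2,"dy":3.4,"dz":0,"wx":0,"wy":0,"wz":0},{"hand":0.1,"dx":-2.2,"dy":3.4,"dz":0,"wx":0,"wy":0,"wz":0},{"hand":0.1,"dx":-2.2,"dy":3.4,"dz":0,"wx":0,"wy":0,"wz":0},{"hand":0.1,"dx":-2.2,"dy":3.4,"dz":0,"wx":0,"wy":0,"wz":0},{"hand":0.1,"dx":-2.2,"dy":3.4,"dz":0,"wx":0,"wy":0,"wz":0},{"hand":0.1,"dx":-2.2,"dy":3.4,"dz":0,"wx":0,"wy":0,"wz":0},{"hand":0.1,"dx":-2,"dy":3.4,"dz":0,"wx":0,"wy":0,"wz":0},{"hand":0.1,"dx":-2,"dy":3.4,"dz":0,"wx":0,"wy":0,"wz":0},{"hand":0.1,"dx":0,"dy":0,"dz":0,"wx":0,"wy":0,"wz":0}]'
python3 - <<'E'
from h import *
snap('side','s23');snap('top','t23')
im=cv2.imread('pics/t23_full.png'); a=cv2.imread('pics/t0_full.png')
c=lambda i:cv2.resize(i[195:250,290:370],None,fx=5,fy=5,interpolation=cv2.INTER_CUBIC)
cv2.imwrite('pics/t23z.png',np.hstack([c(a),c(im)]))
from g import rect
rect('s23',[332.55,209.45])
E
python3 na.py s23
```

```text
time_s: 17.5
position: [0.4729, 0.1018, 0.303]
tcp_rot: [[-0.741, 0.672, 0.001], [0.672, 0.741, 0.0], [-0.001, 0.001, -1.0]]
force: [0.5, 0.5, -0.4]
opening: 0.549
time_s: 18.5
position: [0.2775, 0.41, 0.3029]
tcp_rot: [[-0.745, 0.667, 0.0], [0.667, 0.745, 0.003], [0.002, 0.002, -1.0]]
force: [-0.0, -0.3, -0.3]
opening: 0.553
s23 [26.9 19.4 16.1 14.4 14.  -9.1] med 15.2
```

View pics/t23z.png

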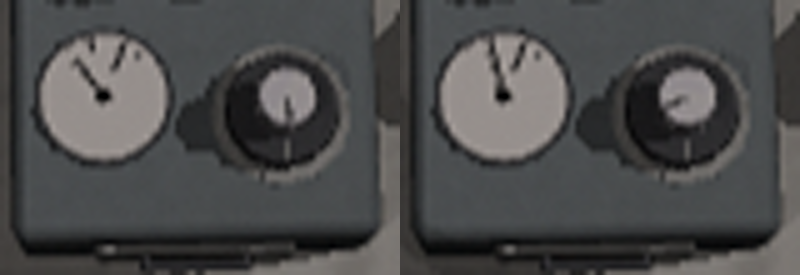

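View pics/t23.png

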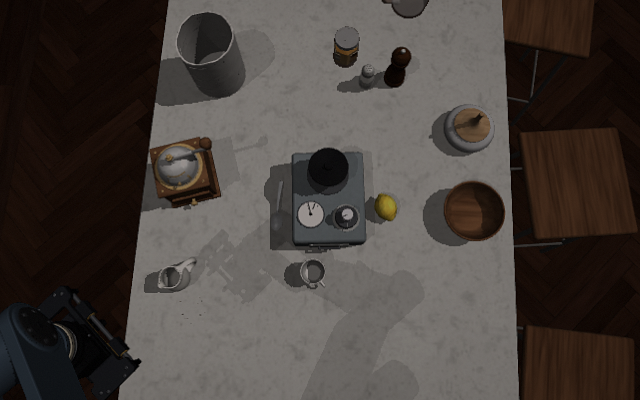

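View pics/s23_g.png

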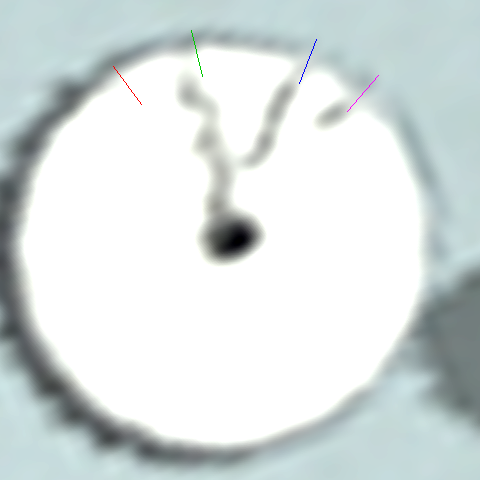

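The top view shows the needle on the short mark, with the ring's line and the loose items where they were. Handing in.

```bash
python3 -c "
from rig import hand_in
print(hand_in())"
```

```text
the job is handed in; nothing more can be done
None
```

The burrs are zeroed and I handed the job in at about 18.6 s of the 51 s allowed. No verdict was reported.

- **Long mark:** I turned the inner knob clockwise until the needle lay on the long mark and held it there for over a second. After easing back, I worked out that this hold had been slightly low, at about 0.96. I went up again to about 1.0, held about 1.5 s, and then eased back to the short mark. The needle stayed well short of the end pin both times.
- **Short mark:** after I let go, the needle rested at about 0.40, and the top camera shows it on the short mark.
- **Left alone:** before and after, the ring's light line is at the same pixel. The cup, spoon and lemon look unmoved.
- **Forces:** every force I read while gripping and turning stayed under about 8 N. The hand ended clear, about 0.5 m from the knob, reading roughly zero force.

**Disagreement:** the side camera, which sees the needle at a slant, gave angles about 0.03 to 0.07 rad away from those worked out from the knob's turn. For the long mark I used the knob's turn, supported by the side picture. I settled the short mark on both and confirmed it in the top view.

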